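# Sort the knife handles into their bins

### The arm

A 7-joint arm with a two-finger parallel gripper is mounted at the origin on the work surface. World frame = base frame: x ahead of the robot, y to its left, z up, the work surface at z = 0. Lengths are in m, angles in rad, forces in N, time in s.
With the tool pointing down it reaches from about 0.425 to 0.875 m from the base axis. Payload 8.4 kg.
Tool frame: the origin (TCP) lies midway between the tips of the shut fingers; the grasp point (between the pads) lies 19 mm behind it; z points along the fingers, x is the direction in which the jaws open and shut, and the axes are right-handed (so a half turn about z gives the same grasp; the last joint's range is limited). The gripper opens to 87 mm and grips with 3 to 60 N. Pads are 19 mm wide; open, the fingers measure 117 mm over their backs; the gripper's body (75 mm by 190 mm) begins 51 mm behind the grasp point.
Start: joints at [1.098, 0.333, 0.04, 1.465, -0.013, 1.343, -0.059], TCP at [0.237, -0.605, 0.223] pointing down, gripper open.
Joint ranges: [-2.58, 2.58], [-0.38, 2.09], [-1.3, 1.39], [0.25, 2.4], [-1.5, 4.64], [0.08, 2.09], [-2.65, 2.65]. Speed limits (rad/s): [2.22, 2.22, 2.79, 2.79, 3.14, 3.14, 3.14].

### API

Orientations are given as a rotation vector (axis times angle).
In Python, from bench import env gives the robot as it stands. The module is installed in compiled form; this text tells all that it offers.
- The arm moves only by the tool move_arm, never from a script. Its argument "targets" is a list of rows, each a list of 5 numbers: the opening, from 0 (shut) to 1 (fully open), then the shift along the tool's x, y, z in m, then the turn about the tool's z in rad. A call has 1 to 12 rows; each row shifts and turns the pose as measured when the row begins, along the tool's axes as they then stand; what a row does not reach is not made up. A row lasts 1/12 s, in which the tool goes at most 41.7 mm and 7.16 degrees, less where a joint would pass 70% of its speed; a pose out of reach is approached as far as the arm can. A call is refused whole if a number of a shift passes 0.0417 or a number of a turn 0.125, either way. A call with a gripper value outside its range is refused whole. The fingers move at their own pace and stop on an object; "newtons" is the grip in N (left out, the last holds). Time passes only in rows, so rows that do not move let the fingers close. It gives the time, the measured TCP pose, the force and the opening at its end, in the units of the state.
- env.state(): the state, without advancing time (a new reading comes with each control period).
- env.camera(name): name is "side" or "top"; returns a dict with "frame" (420x560x3 uint8, red, green, blue), "fx", "fy", "cx", "cy" (pixels), "eye" and "orientation" of the camera in the world. Camera axes: x right, y up, looking along -z (the intrinsics and any distortion apply to the point x, -y, -z); pixel columns grow to the right and rows downward; lengths in m; the calibration is good to about 2 mm. A picture is of the moment at which its call begins. There is no depth.
- env.finish_job(): hands the job in, once; it reports no verdict.
The state is a dict: "clock": time; "qpos": joint angles; "qd": joint speeds; "joint_efforts": joint torques, N m; "tcp_pos": TCP position; "tcp_rot": TCP orientation; "ft_force": force on the tool from outside, world axes, zero at the start; "wrist_torque": the same for the moment, N m; "finger_gap": finger opening in m.
Only numpy, scipy, OpenCV 4.12 (cv2) and the standard library are available. Lean on these libraries where they do the work, as an engineer would, in place of code of your own. Each camera call takes 0.05 s, during which the arm holds its last target.

### The job

Sort the five loose knife handles on the bench into the three blue bins: each goes into the bin that already holds its kind, laid flat on the bin floor in the free space beside those, in line with them and with its collar pointing to the same end as theirs. Lay the handles down without dropping or throwing them, and leave the wax tin and the sanding block where they are.

Things in the scene. Friction and masses are not known exactly. Their poses are not given: they have to be found in the camera images.
- dark_1_center (a point): Loose dark-brown wooden knife handle, octagonal bar with a brass collar over the last 21 mm of one end; 115 mm long, 26 mm across its flats (26 mm wide and high), about 60 g. Point: its centre, 13 mm above what it lies on; x runs along the handle towards the brass collar end, z up as it lies at the start, flat on the bench. Grip it across its width near the middle
- dark_2_center (a point): Loose dark-brown wooden knife handle, octagonal bar with a brass collar over the last 21 mm of one end; 115 mm long, 26 mm across its flats (26 mm wide and high), about 60 g. Point: its centre, 13 mm above what it lies on; x runs along the handle towards the brass collar end, z up as it lies at the start, flat on the bench. Grip it across its width near the middle
- pale_1_center (a point): Loose pale wooden knife handle, octagonal bar with a black collar over the last 21 mm of one end; 115 mm long, 26 mm across its flats (26 mm wide and high), about 60 g. Point: its centre, 13 mm above what it lies on; x runs along the handle towards the black collar end, z up as it lies at the start, flat on the bench. Grip it across its width near the middle
- pale_2_center (a point): Loose pale wooden knife handle, octagonal bar with a black collar over the last 21 mm of one end; 115 mm long, 26 mm across its flats (26 mm wide and high), about 60 g. Point: its centre, 13 mm above what it lies on; x runs along the handle towards the black collar end, z up as it lies at the start, flat on the bench. Grip it across its width near the middle
- black_1_center (a point): Loose black slab knife handle, a flat bar with three bright rivets along it and a bright steel collar (bolster) over the last 18 mm of one end; 115 mm long, 28 mm wide and 20 mm high, about 90 g. Point: its centre, 10 mm above what it lies on; x runs along the handle towards the steel collar end, z up as it lies at the start, flat on the bench. Grip it across its width near the middle
- bin_dark_end (a point): Fixed blue bin with two dark-brown handles with brass collars fixed in it along x (y 56 to 113 mm, 26 mm high). Outside 160 (x) x 236 (y) x 50 mm high, walls and floor 4 mm. Point: on the inner floor (4 mm up), mid-foot of the end wall their collars face, which has a white card outside; +x points out through that wall, z up. Inner floor: x -152 to 0, y -114 to 114 mm; free for y -114 to 56
- bin_pale_end (a point): Fixed blue bin with two pale handles with black collars fixed in it along x (y 56 to 113 mm, 26 mm high). Outside 160 (x) x 236 (y) x 50 mm high, walls and floor 4 mm. Point: on the inner floor (4 mm up), mid-foot of the end wall their collars face, which has a white card outside; +x points out through that wall, z up. Inner floor: x -152 to 0, y -114 to 114 mm; free for y -114 to 56
- bin_black_end (a point): Fixed blue bin with two black riveted handles with steel collars fixed in it along x (y 56 to 113 mm, 20 mm high). Outside 160 (x) x 236 (y) x 50 mm high, walls and floor 4 mm. Point: on the inner floor (4 mm up), mid-foot of the end wall their collars face, which has a white card outside; +x points out through that wall, z up. Inner floor: x -152 to 0, y -114 to 114 mm; free for y -114 to 56
- wax_tin_center (a point): Bystander: loose round wax tin with a yellow lid, 75 mm in diameter, 32 mm high; the point is at its centre, half-way up. Leave it where it is
- sand_block_center (a point): Bystander: loose cork sanding block, 100 x 60 x 28 mm; the point is at its centre, half-way up. Leave it where it is

How it is judged:
At the end, for the whole second after the job is handed in: Every loose handle lies released and at rest in the bin of its kind, over the free floor, centre within 26 mm of mid-length, flat on the floor (height 6 mm, level 6 degrees), in line with the handles there within 14 degrees and its collar to the card end like theirs (x of dark_1_center in the frame of bin_dark_end between -0.102 and -0.05 m and y of dark_1_center in the frame of bin_dark_end between -0.112 and 0.052 m and z of dark_1_center in the frame of bin_dark_end between 0.007 and 0.019 m and x of bin_dark_end in the frame of dark_1_center above 0.04 m and angle between the x axis of each of dark_1_center, dark_2_center and the x axis of bin_dark_end, either way round below 0.25 rad and angle between dark_1_center's own x axis and vertical between 1.47 and 1.67 rad and linear speed of each of dark_1, dark_2, pale_1, pale_2, black_1 below 0.02 m/s and angular speed of each of dark_1, dark_2, pale_1, pale_2, black_1 below 0.3 rad/s and x of dark_2_center in the frame of bin_dark_end between -0.102 and -0.05 m and y of dark_2_center in the frame of bin_dark_end between -0.112 and 0.052 m and z of dark_2_center in the frame of bin_dark_end between 0.007 and 0.019 m and x of bin_dark_end in the frame of dark_2_center above 0.04 m and angle between dark_2_center's own x axis and vertical between 1.47 and 1.67 rad and x of pale_1_center in the frame of bin_pale_end between -0.102 and -0.05 m and y of pale_1_center in the frame of bin_pale_end between -0.112 and 0.052 m and z of pale_1_center in the frame of bin_pale_end between 0.007 and 0.019 m and x of bin_pale_end in the frame of pale_1_center above 0.04 m and angle between the x axis of each of pale_1_center, pale_2_center and the x axis of bin_pale_end, either way round below 0.25 rad and angle between pale_1_center's own x axis and vertical between 1.47 and 1.67 rad and x of pale_2_center in the frame of bin_pale_end between -0.102 and -0.05 m and y of pale_2_center in the frame of bin_pale_end between -0.112 and 0.052 m and z of pale_2_center in the frame of bin_pale_end between 0.007 and 0.019 m and x of bin_pale_end in the frame of pale_2_center above 0.04 m and angle between pale_2_center's own x axis and vertical between 1.47 and 1.67 rad and x of black_1_center in the frame of bin_black_end between -0.102 and -0.05 m and y of black_1_center in the frame of bin_black_end between -0.112 and 0.052 m and z of black_1_center in the frame of bin_black_end between 0.004 and 0.016 m and x of bin_black_end in the frame of black_1_center above 0.04 m and angle between the x axis of black_1_center and the x axis of bin_black_end, either way round below 0.25 rad and angle between black_1_center's own x axis and vertical between 1.47 and 1.67 rad); the robot touches nothing.
It fails at once if the wax tin is moved by more than 15 mm (distance of wax_tin_center from where it was at the start of the episode above 0.015 m).
It fails at once if the sanding block is moved by more than 15 mm (distance of sand_block_center from where it was at the start of the episode above 0.015 m).
It fails at once if a handle is dropped or thrown (faster than 0.9 m/s close to the bench or bin floor, as after a fall of 4 cm or more) ((height (world z) of dark_1_center below 0.045 m and linear speed of dark_1 above 0.9 m/s) or (height (world z) of dark_2_center below 0.045 m and linear speed of dark_2 above 0.9 m/s) or (height (world z) of pale_1_center below 0.045 m and linear speed of pale_1 above 0.9 m/s) or (height (world z) of pale_2_center below 0.045 m and linear speed of pale_2 above 0.9 m/s) or (height (world z) of black_1_center below 0.045 m and linear speed of black_1 above 0.9 m/s)).
It also fails if it takes over 136 s, if anything falls off the work surface, if the arm or the gripper's body presses on something with over 40 N, if the wrist force passes 120 N, or if a joint passes its speed limit or range.

## Working session

There is one attempt and no reset: what is moved stays moved. The work goes in short steps, Python scripts to look and compute and a tool call to move; the robot and the scene stay as the last step left them, time stands still between calls to the robot, and variables do not carry over. Pictures are saved under pics/ and viewed, and the job is handed in when it is done.

Besides the shell and the picture viewer there is one more tool, called after "Call:" by a JSON object that holds its "fn" and its "kwargs". move_arm: Moves the arm, as the interface text tells. Its arguments: {"type":"object","properties":{"targets":{"type":"array"},"newtons":{"type":"number"}},"required":["targets"]}

```bash
mkdir -p pics; python3 - <<'E'
from bench import env
import cv2,numpy as np
s=env.state();print({k:np.round(v,3) for k,v in s.items()})
for n in("top","side"):
    c=env.camera(n);cv2.imwrite(f"pics/{n}0.png",c["frame"][:,:,::-1]);np.savez(f"{n}0.npz",**c)
    print(n,{k:v for k,v in c.items() if k!="frame"})
E
```

```text
{'clock': np.float64(0.0), 'qpos': array([ 1.098,  0.334,  0.04 ,  1.466, -0.013,  1.343, -0.059]), 'qd': array([ 0.   ,  0.   , -0.   ,  0.002,  0.001,  0.001,  0.001]), 'joint_efforts': array([ 0.0000e+00, -6.5636e+01,  1.3350e+00, -4.0380e+01, -6.0000e-02,
        4.5000e-02,  0.0000e+00]), 'tcp_pos': array([ 0.237, -0.605,  0.222]), 'tcp_rot': array([-2.595e+00,  1.770e+00,  2.000e-03]), 'ft_force': array([-0.382, -0.5  , -0.208]), 'wrist_torque': array([-0.042,  0.   ,  0.004]), 'finger_gap': np.float64(0.087)}
top {'fx': 421.2291092932529, 'fy': 421.2291092932529, 'cx': 285.7550594871095, 'cy': 206.05419169693658, 'eye': array([ 0.34720423, -0.01159403,  1.24862963]), 'orientation': array([ 0.14581465, -0.14185985, -1.58447939])}
side {'fx': 393.8335921858983, 'fy': 393.8335921858983, 'cx': 289.0741289810376, 'cy': 214.81714618487476, 'eye': array([0.17797827, 0.77992183, 0.93487744]), 'orientation': array([ 0.21851818, -1.04342472, -2.49525462])}
```

View pics/top0.png

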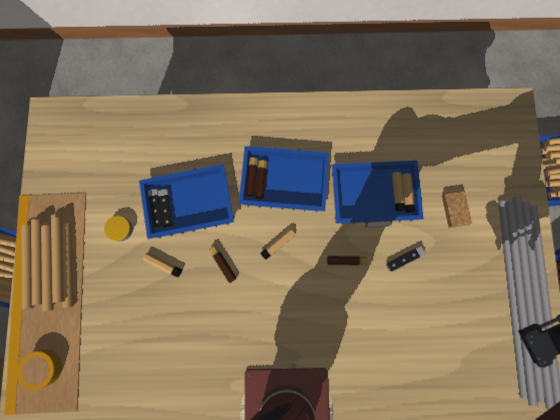

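View pics/side0.png

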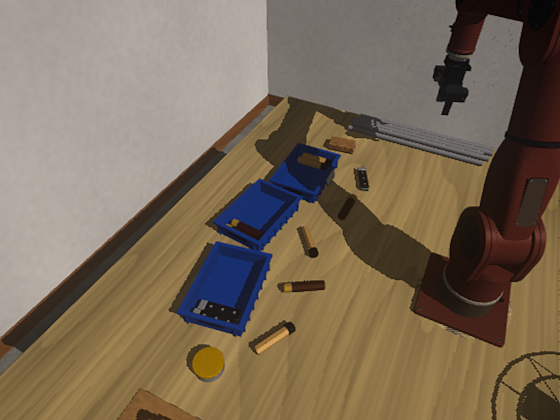

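```bash
python3 - <<'E'
import cv2
im=cv2.imread("pics/top0.png")
cv2.imwrite("pics/top0a.png",cv2.resize(im[125:295,90:290],None,fx=4,fy=3.5,interpolation=cv2.INTER_CUBIC)[:, :])
cv2.imwrite("pics/top0b.png",cv2.resize(im[125:275,285:480],None,fx=4,fy=4,interpolation=cv2.INTER_CUBIC))
E
```

```text
(no output)
```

View pics/top0a.png

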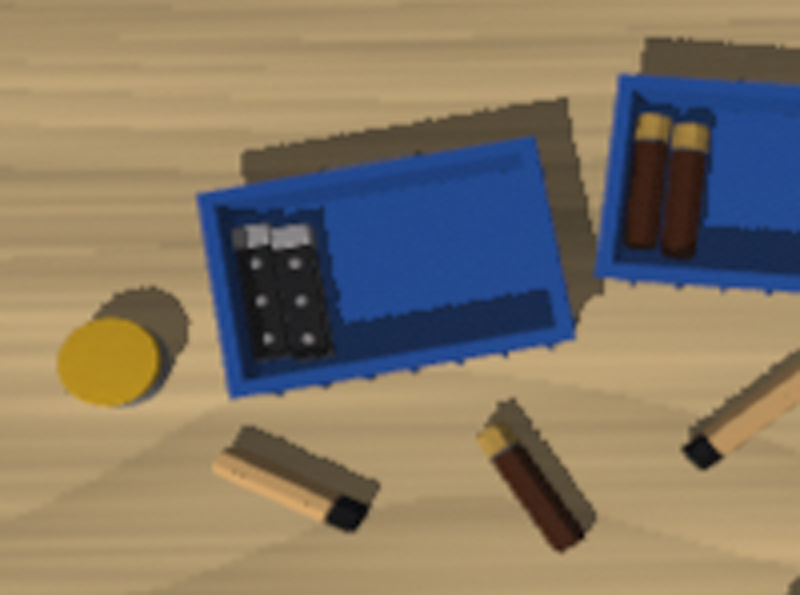

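View pics/top0b.png

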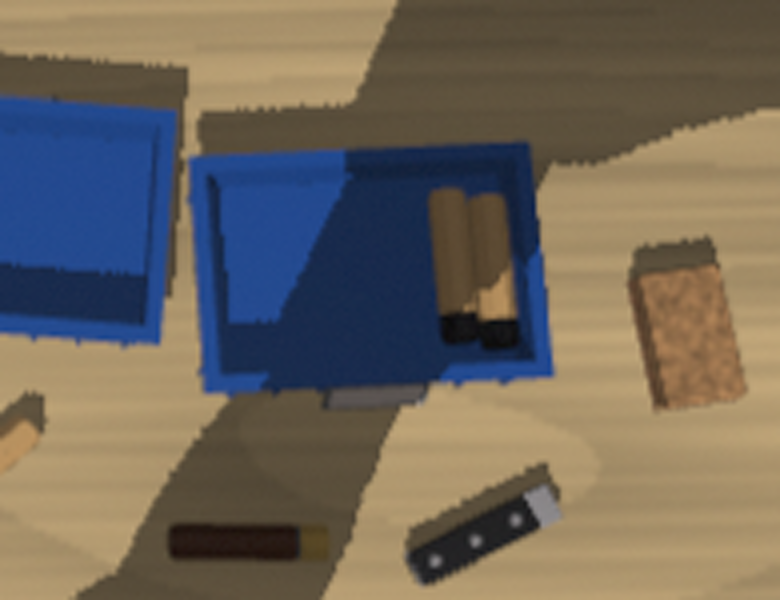

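```bash
cat > h.py <<'E'
import numpy as np,cv2
from scipy.spatial.transform import Rotation as R
def ray(c,px,z):
    px=np.atleast_2d(px).astype(float)
    d=np.stack([(px[:,0]-c["cx"])/c["fx"],-(px[:,1]-c["cy"])/c["fy"],-np.ones(len(px))],1)
    d=d@R.from_rotvec(c["orientation"]).as_matrix().T
    e=np.asarray(c["eye"]);return e+d*((z-e[2])/d[:,2])[:,None]
def go(s,x,y,z,yaw=None):
    "tool-frame shift to world xyz and turn to jaw-axis yaw (mod pi nearest)"
    r=R.from_rotvec(s["tcp_rot"]).as_matrix()
    d=r.T@(np.array([x,y,z])-s["tcp_pos"])
    cy=np.arctan2(r[1,0],r[0,0]);print("pos",np.round(s["tcp_pos"],4),"yaw",round(cy,3),"tilt",round(r[2,2],4),"q7",round(s["qpos"][6],3),"gap",round(float(s["finger_gap"]),4),"F",np.round(s["ft_force"],1),"t",round(float(s["clock"]),2))
    if yaw is not None:
        for t in (yaw,yaw+np.pi):
            dy=(t-cy+np.pi)%(2*np.pi)-np.pi; 
            a=t; xv=np.array([np.cos(a),np.sin(a),0]); yv=np.array([np.sin(a),-np.cos(a),0])
            D=np.array([x,y,z])-s["tcp_pos"]
            print("  turn about tool z",round(-dy,3),"then shift",np.round([D@xv,D@yv,-D[2]],4))
    print("  shift now",np.round(d,4))
E
python3 - <<'E'
from h import *
c=dict(np.load("top0.npz"));im=c["frame"];hsv=cv2.cvtColor(im,cv2.COLOR_RGB2HSV)
print("eyeaxis",ray(c,[[280,210]],0))
H,S,V=cv2.split(hsv)
blue=((H>100)&(H<130)&(S>120)).astype(np.uint8)
cs,_=cv2.findContours(blue,cv2.RETR_EXTERNAL,cv2.CHAIN_APPROX_NONE)
for k in cs:
    if cv2.contourArea(k)>3000:
        q=cv2.boxPoints(cv2.minAreaRect(k)); w=ray(c,q,0.05)
        ap=cv2.approxPolyDP(cv2.convexHull(k),4,True)[:,0]
        print("bin rect",np.round(q).tolist(),np.round(w[:,:2],3).tolist(),np.round(np.linalg.norm(np.diff(w,axis=0),axis=1),3)); print(" poly",ap.tolist(),np.round(ray(c,ap,.05)[:,:2],3).tolist())
# print colours at handles
for n,p in dict(pw=(155,260),pc=(177,270),dw=(225,267),dc=(214,250),sh=(232,262),d2=(340,261),d2c=(363,261),sh2=(320,275),bk=(404,262),bl=(421,251),bsh=(395,256),bench=(200,290)).items():print(n,p,im[p[1],p[0]],hsv[p[1],p[0]])
E
```

```text
eyeaxis [[0.56620198 0.00697701 0.        ]]
bin rect [[137.0, 180.0], [223.0, 164.0], [234.0, 222.0], [148.0, 238.0]] [[0.656, 0.425], [0.7, 0.172], [0.524, 0.139], [0.482, 0.386]] [0.257 0.179 0.251]
 poly [[223, 164], [232, 221], [148, 237], [141, 180]] [[0.698, 0.172], [0.528, 0.145], [0.486, 0.385], [0.654, 0.412]]
bin rect [[332.0, 164.0], [419.0, 160.0], [422.0, 219.0], [335.0, 223.0]] [[0.692, -0.15], [0.701, -0.407], [0.524, -0.402], [0.516, -0.152]] [0.257 0.177 0.251]
 poly [[416, 161], [422, 218], [336, 221], [334, 164]] [[0.696, -0.397], [0.526, -0.402], [0.522, -0.154], [0.692, -0.155]]
bin rect [[238.0, 204.0], [243.0, 145.0], [329.0, 152.0], [324.0, 212.0]] [[0.576, 0.127], [0.755, 0.112], [0.728, -0.142], [0.551, -0.121]] [0.179 0.255 0.178]
 poly [[245, 147], [328, 153], [324, 210], [239, 203]] [[0.749, 0.107], [0.726, -0.139], [0.555, -0.121], [0.58, 0.125]]
pw (155, 260) [182 143  93] [ 17 125 182]
pc (177, 270) [20 19 21] [135  24  21]
dw (225, 267) [65 38 26] [  9 153  65]
dc (214, 250) [164 130  64] [ 20 155 164]
sh (232, 262) [90 79 59] [19 88 90]
d2 (340, 261) [37 23 18] [  8 131  37]
d2c (363, 261) [86 70 38] [ 20 142  86]
sh2 (320, 275) [91 80 59] [20 90 91]
bk (404, 262) [36 36 38] [120  13  38]
bl (421, 251) [138 135 136] [170   6 138]
bsh (395, 256) [87 75 57] [18 88 87]
bench (200, 290) [172 148 109] [ 19  93 172]
```

```bash
cat >> h.py <<'E'
def comp(m,ctr,c,z,n,r=70):
    "component(s) of mask near pixel ctr -> rect centre/long axis"
    k,l,st,ce=cv2.connectedComponentsWithStats(m.astype(np.uint8),connectivity=8)
    i=l[ctr[1],ctr[0]]
    pts=np.argwhere(l==i)[:,::-1].astype(np.float32)
    b=cv2.boxPoints(cv2.minAreaRect(pts)); w=ray(c,b,z)
    L=[np.linalg.norm(w[1]-w[0]),np.linalg.norm(w[2]-w[1])]
    v=(w[1]-w[0]) if L[0]>L[1] else (w[2]-w[1])
    print(n,"id",i,"n",len(pts),"ctr",np.round(w.mean(0)[:2],4),"axis yaw",round(np.arctan2(v[1],v[0]),3),"L",np.round(L,3),"mean",np.round(ray(c,pts.mean(0)[None],z)[0,:2],4))
E
python3 - <<'E'
from h import *
c=dict(np.load("top0.npz"));im=c["frame"].astype(int);H,S,V=[a.astype(int) for a in cv2.split(cv2.cvtColor(c["frame"],cv2.COLOR_RGB2HSV))]
pale=((S>112)&(V>130)&(H<22))|(V<45)
comp(pale,(155,260),c,.013,"paleL");comp(pale,(270,248),c,.013,"paleM")
dark=((S>105)&(V<100))|((S>125))
dark=((S>112)&((V<75)|((H>=18)&(S>120))))
comp(dark,(225,267),c,.013,"darkL");comp(dark,(340,261),c,.013,"darkR")
bl=((S<60))
comp(bl,(404,262),c,.010,"black")
for n,p in dict(a=(263,187),b=(250,180)).items():print(n,im[p[1],p[0]])
fx=(H<40)|(S<60)
comp((H<30),(263,180),c,.017,"fixdark");comp((H<30)|(V<30),(403,185),c,.017,"fixpale");comp(S<80,(160,212),c,.014,"fixblack")
y=((H>20)&(H<30)&(S>200))
comp(y,(118,229),c,.032,"tin")
E
```

```text
paleL id 35 n 268 ctr [0.4071 0.3545] axis yaw -1.966 L [0.024 0.12 ] mean [0.4069 0.3534]
paleM id 27 n 268 ctr [0.4626 0.0138] axis yaw -0.929 L [0.114 0.023] mean [0.4626 0.0144]
darkL id 50 n 244 ctr [0.3995 0.171 ] axis yaw -2.579 L [0.024 0.089] mean [0.3989 0.1706]
darkR id 52 n 227 ctr [ 0.4127 -0.1744] axis yaw -1.589 L [0.087 0.023] mean [ 0.4122 -0.1745]
black id 147 n 361 ctr [ 0.4145 -0.3572] axis yaw -1.137 L [0.119 0.028] mean [ 0.4153 -0.3586]
a [47 26 17]
b [60 32 19]
fixdark id 2 n 607 ctr [0.6657 0.0766] axis yaw -0.09 L [0.123 0.054] mean [0.6658 0.0769]
fixpale id 3 n 715 ctr [ 0.6128 -0.3613] axis yaw -3.117 L [0.058 0.123] mean [ 0.6124 -0.3615]
fixblack id 54 n 757 ctr [0.5773 0.3644] axis yaw -2.971 L [0.06  0.122] mean [0.5771 0.3636]
tin id 1 n 459 ctr [0.5165 0.4823] axis yaw -2.346 L [0.068 0.069] mean [0.5165 0.4824]
```

Call:
{"fn": "move_arm", "kwargs": {"targets": [[1, 0, 0, 0.005, -0.125], [1, 0, 0, 0.005, -0.125], [1, 0, 0, 0.005, -0.125], [1, 0, 0, 0.005, -0.125], [1, 0, 0, 0.005, -0.125], [1, 0, 0, 0.005, -0.125], [1, 0, 0, 0.005, -0.125], [1, 0, 0, 0.005, -0.125], [1, 0, 0, 0.005, -0.125], [1, 0, 0, 0.005, -0.125], [1, 0, 0, 0.005, -0.125], [1, 0, 0, 0.005, -0.125]], "newtons": 25}}

```text
clock: 1.1
tcp_pos: [0.2362, -0.6018, 0.1542]
tcp_rot: [-3.095, -0.479, 0.004]
ft_force: [0.1, 0.1, -0.6]
finger_gap: 0.0872
```

```bash
python3 -c "
from h import *;from bench import env
go(env.state(),.4145,-.3575,.12,.434)"
```

```text
pos [ 0.2362 -0.6018  0.1542] yaw 0.307 tilt -1.0 q7 1.382 gap 0.0872 F [ 0.1  0.1 -0.6] t 1.1
  turn about tool z -0.127 then shift [ 0.2645 -0.1467  0.0342]
  turn about tool z 3.014 then shift [-0.2645  0.1467  0.0342]
  shift now [ 0.2438 -0.1787  0.0356]
```

Call:
{"fn": "move_arm", "kwargs": {"targets": [[1, 0, 0, 0, -0.12], [1, 0, 0, 0, 0], [1, 0.033, -0.018, 0.004, 0], [1, 0.033, -0.018, 0.004, 0], [1, 0.033, -0.018, 0.004, 0], [1, 0.033, -0.018, 0.004, 0], [1, 0.033, -0.018, 0.004, 0], [1, 0.033, -0.018, 0.004, 0], [1, 0.033, -0.018, 0.004, 0], [1, 0.033, -0.018, 0.004, 0], [1, 0, 0, 0, 0], [1, 0, 0, 0, 0]]}}

```text
clock: 2.1
tcp_pos: [0.4211, -0.3515, 0.1178]
tcp_rot: [-3.069, -0.601, 0.008]
ft_force: [-0.7, -0.8, -0.5]
finger_gap: 0.0867
```

```bash
python3 -c "
from h import *;from bench import env
go(env.state(),.4145,-.3575,.005,.434)"
```

```text
pos [ 0.4211 -0.3515  0.1178] yaw 0.387 tilt -0.9999 q7 0.929 gap 0.0867 F [-0.7 -0.8 -0.5] t 2.1
  turn about tool z -0.047 then shift [-0.0085  0.0027  0.1128]
  turn about tool z 3.095 then shift [ 0.0085 -0.0027  0.1128]
  shift now [-0.0081  0.0048  0.1127]
```

Call:
{"fn": "move_arm", "kwargs": {"targets": [[1, -0.008, 0.003, 0.01, -0.045], [1, 0, 0, 0.018, 0], [1, 0, 0, 0.018, 0], [1, 0, 0, 0.018, 0], [1, 0, 0, 0.018, 0], [1, 0, 0, 0.013, 0], [1, 0, 0, 0.006, 0], [1, 0, 0, 0, 0]]}}

```text
clock: 2.77
tcp_pos: [0.4118, -0.3615, 0.0141]
tcp_rot: [-3.066, -0.63, 0.006]
ft_force: [0.3, -0.6, -0.4]
finger_gap: 0.0869
```

```bash
python3 -c "
from h import *;from bench import env
go(env.state(),.4145,-.3575,.005,.434)
c=env.camera('top');cv2.imwrite('pics/t1.png',cv2.resize(c['frame'][150:300,320:500,::-1],None,fx=4,fy=4))"
```

```text
pos [ 0.4118 -0.3615  0.0141] yaw 0.405 tilt -0.9999 q7 0.926 gap 0.0869 F [ 0.3 -0.6 -0.4] t 2.77
  turn about tool z -0.029 then shift [ 0.0042 -0.0025  0.0091]
  turn about tool z 3.113 then shift [-0.0042  0.0025  0.0091]
  shift now [ 0.0041 -0.0025  0.0091]
```

View pics/t1.png

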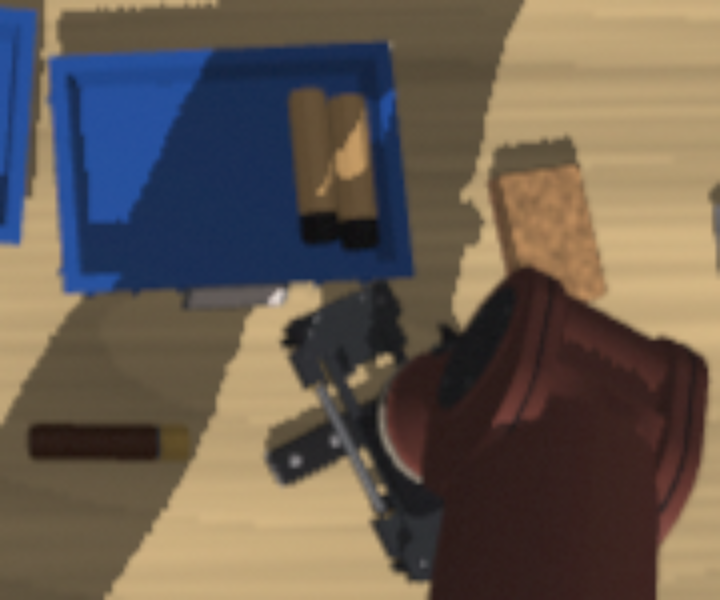

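Call:
{"fn": "move_arm", "kwargs": {"targets": [[1, 0.004, -0.002, 0.006, -0.028], [1, 0, 0, 0.004, 0], [1, 0, 0, 0, 0], [0, 0, 0, 0, 0], [0, 0, 0, 0, 0], [0, 0, 0, 0, 0], [0, 0, 0, 0, 0], [0, 0, 0, 0, 0], [0, 0, 0, 0, 0]]}}

```text
clock: 3.57
tcp_pos: [0.4171, -0.3604, 0.008]
tcp_rot: [-3.063, -0.674, -0.0]
ft_force: [0.2, -0.6, 0.1]
finger_gap: 0.0548
```

```bash
python3 -c "
from h import *;from bench import env
go(env.state(),.4145,-.3575,.005,.434)"
```

```text
pos [ 0.4171 -0.3604  0.008 ] yaw 0.433 tilt -1.0 q7 0.939 gap 0.0548 F [ 0.2 -0.6  0.1] t 3.57
  turn about tool z -0.001 then shift [-0.0011 -0.0037  0.003 ]
  turn about tool z 3.141 then shift [0.0011 0.0037 0.003 ]
  shift now [-0.0011 -0.0037  0.0031]
```

Call:
{"fn": "move_arm", "kwargs": {"targets": [[0, 0, -0.003, 0.004, 0], [0, 0, 0, 0, 0], [0, 0, 0, 0, 0], [0, 0, 0, 0, 0], [0, 0, 0, 0, 0], [0, 0, 0, 0, 0], [0, 0, 0, 0, 0], [0, 0, 0, 0, 0], [0, 0, 0, 0, 0]]}}

```text
clock: 4.32
tcp_pos: [0.4155, -0.3573, 0.0036]
tcp_rot: [-3.063, -0.674, 0.0]
ft_force: [0.8, 0.5, 1.3]
finger_gap: 0.0281
```

```bash
python3 -c "
from h import *;from bench import env
go(env.state(),.4145,-.3575,.005,.434)"
```

```text
pos [ 0.4155 -0.3573  0.0036] yaw 0.433 tilt -1.0 q7 0.934 gap 0.0281 F [0.8 0.5 1.3] t 4.32
  turn about tool z -0.001 then shift [-0.001  -0.0002 -0.0014]
  turn about tool z 3.141 then shift [ 0.001   0.0002 -0.0014]
  shift now [-0.001  -0.0002 -0.0014]
```

Call:
{"fn": "move_arm", "kwargs": {"targets": [[0, 0, 0, -0.015, 0], [0, 0, 0, -0.025, 0], [0, 0, 0, -0.03, 0], [0, 0, 0, -0.03, 0], [0, 0, 0, -0.03, -0.12], [0, 0, 0, 0, -0.12], [0, 0, 0, 0, -0.12], [0, 0, 0, 0, -0.12], [0, 0, 0, 0, -0.12], [0, 0, 0, 0, -0.12], [0, 0, 0, 0, -0.12], [0, 0, 0, 0, -0.12]]}}

```text
clock: 5.32
tcp_pos: [0.4143, -0.3568, 0.1391]
tcp_rot: [-2.369, -2.052, -0.002]
ft_force: [-0.6, 0.7, -1.1]
finger_gap: 0.028
```

```bash
python3 -c "
from h import *;from bench import env
go(env.state(),.6,.252,.13,1.741)"
```

```text
pos [ 0.4143 -0.3568  0.1391] yaw 1.428 tilt -1.0 q7 1.965 gap 0.028 F [-0.6  0.7 -1.1] t 5.32
  turn about tool z -0.313 then shift [0.5685 0.2861 0.0091]
  turn about tool z 2.828 then shift [-0.5685 -0.2861  0.0091]
  shift now [0.629  0.0971 0.0126]
```

Call:
{"fn": "move_arm", "kwargs": {"targets": [[0, 0.02, 0.003, 0, 0], [0, 0.036, 0.0056, 0, 0], [0, 0.036, 0.0056, 0, 0], [0, 0.036, 0.0056, 0, 0], [0, 0.036, 0.0056, 0, 0], [0, 0.036, 0.0056, 0, 0], [0, 0.036, 0.0056, 0, 0], [0, 0.036, 0.0056, 0, 0], [0, 0.036, 0.0056, 0, 0], [0, 0.036, 0.0056, 0, 0], [0, 0.036, 0.0056, 0, 0], [0, 0.02, 0.003, 0, 0]]}}

```text
clock: 6.32
tcp_pos: [0.5311, 0.0401, 0.1398]
tcp_rot: [-2.375, -2.048, 0.001]
ft_force: [0.5, 1.0, -0.8]
finger_gap: 0.0276
```

```bash
python3 -c "
from h import *;from bench import env
go(env.state(),.6,.252,.13,1.741)"
```

```text
pos [0.5311 0.0401 0.1398] yaw 1.423 tilt -1.0 q7 1.119 gap 0.0276 F [ 0.5  1.  -0.8] t 6.32
  turn about tool z -0.318 then shift [0.1972 0.1038 0.0098]
  turn about tool z 2.824 then shift [-0.1972 -0.1038  0.0098]
  shift now [0.2198 0.037  0.0103]
```

Call:
{"fn": "move_arm", "kwargs": {"targets": [[0, 0, 0, 0, -0.105], [0, 0, 0, 0, -0.105], [0, 0, 0, 0, -0.105], [0, 0.033, 0.017, 0, 0], [0, 0.033, 0.017, 0, 0], [0, 0.033, 0.017, 0, 0], [0, 0.033, 0.017, 0, 0], [0, 0.033, 0.017, 0, 0], [0, 0.032, 0.017, 0, 0], [0, 0, 0, 0, 0], [0, 0, 0, 0, 0]]}}

```text
clock: 7.23
tcp_pos: [0.5962, 0.2666, 0.137]
tcp_rot: [-1.998, -2.414, 0.002]
ft_force: [0.6, -1.2, -1.1]
finger_gap: 0.0277
```

```bash
python3 -c "
from h import *;from bench import env
go(env.state(),.6,.252,.01,1.741)"
```

```text
pos [0.5962 0.2666 0.137 ] yaw 1.759 tilt -1.0 q7 1.0 gap 0.0277 F [ 0.6 -1.2 -1.1] t 7.23
  turn about tool z 0.018 then shift [-0.0151  0.0013  0.127 ]
  turn about tool z -3.124 then shift [ 0.0151 -0.0013  0.127 ]
  shift now [-0.0158  0.0018  0.1269]
```

Call:
{"fn": "move_arm", "kwargs": {"targets": [[0, -0.015, 0.001, 0.01, 0.015], [0, 0, 0, 0.02, 0], [0, 0, 0, 0.02, 0], [0, 0, 0, 0.02, 0], [0, 0, 0, 0.02, 0], [0, 0, 0, 0.015, 0], [0, 0, 0, 0.005, 0], [0, 0, 0, 0, 0]]}}

```text
clock: 7.9
tcp_pos: [0.6004, 0.241, 0.0205]
tcp_rot: [-2.03, -2.391, 0.007]
ft_force: [-1.1, 0.2, -0.8]
finger_gap: 0.0278
```

```bash
python3 -c "
from h import *;from bench import env
go(env.state(),.6,.252,.008,1.741)
c=env.camera('top');cv2.imwrite('pics/t2.png',cv2.resize(c['frame'][130:280,90:290,::-1],None,fx=4,fy=4))"
```

```text
pos [0.6004 0.241  0.0205] yaw 1.734 tilt -1.0 q7 0.952 gap 0.0278 F [-1.1  0.2 -0.8] t 7.9
  turn about tool z -0.007 then shift [0.0109 0.0015 0.0125]
  turn about tool z 3.134 then shift [-0.0109 -0.0015  0.0125]
  shift now [0.0109 0.0015 0.0125]
```

View pics/t2.png

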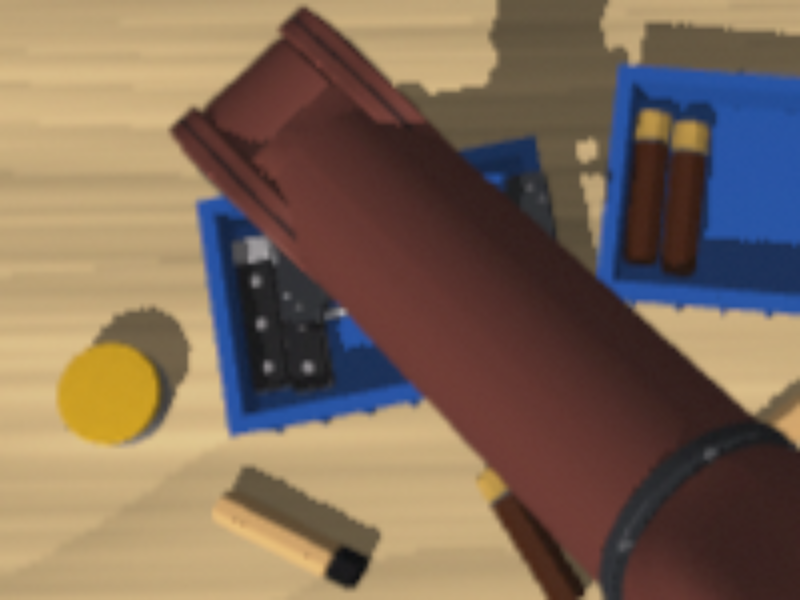

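Call:
{"fn": "move_arm", "kwargs": {"targets": [[0, 0, 0.001, 0.006, 0], [0, 0, 0, 0.004, 0], [0, 0, 0, 0.002, 0], [0, 0, 0, 0, 0]]}}

```text
clock: 8.28
tcp_pos: [0.6039, 0.2403, 0.0114]
tcp_rot: [-2.035, -2.391, 0.001]
ft_force: [0.2, -0.1, -0.8]
finger_gap: 0.0276
```

```bash
python3 -c "
from h import *;from bench import env
go(env.state(),.6,.252,.008,1.741)"
```

```text
pos [0.6039 0.2403 0.0114] yaw 1.731 tilt -1.0 q7 0.946 gap 0.0276 F [ 0.2 -0.1 -0.8] t 8.28
  turn about tool z -0.01 then shift [ 0.0122 -0.0019  0.0034]
  turn about tool z 3.132 then shift [-0.0122  0.0019  0.0034]
  shift now [ 0.0122 -0.002   0.0034]
```

Call:
{"fn": "move_arm", "kwargs": {"targets": [[0, 0, -0.002, 0.003, 0], [0, 0, 0, 0, 0], [0.5, 0, 0, 0, 0], [0.5, 0, 0, 0, 0], [0.5, 0, 0, 0, 0], [0.5, 0, 0, 0, 0], [0.5, 0, 0, 0, 0], [0.5, 0, 0, -0.01, 0], [0.5, 0, 0, -0.025, 0], [0.5, 0, 0, -0.03, 0], [1, 0, 0, -0.03, 0], [1, 0, 0, -0.03, 0]]}}

```text
clock: 9.28
tcp_pos: [0.5985, 0.2394, 0.1348]
tcp_rot: [-2.029, -2.389, 0.012]
ft_force: [0.8, 0.1, -0.4]
finger_gap: 0.0505
```

```bash
python3 -c "
from h import *;from bench import env
go(env.state(),.4071,.3545,.12,-.395)"
```

```text
pos [0.5985 0.2394 0.1348] yaw 1.734 tilt -0.9999 q7 1.016 gap 0.0505 F [ 0.8  0.1 -0.4] t 9.28
  turn about tool z 2.129 then shift [-0.221  -0.0326  0.0148]
  turn about tool z -1.013 then shift [0.221  0.0326 0.0148]
  shift now [ 0.1446 -0.1701  0.0166]
```

```bash
python3 -c "
from h import *;from bench import env
go(env.state(),.4085,.1766,.12,2.134)"
```

```text
pos [0.5985 0.2394 0.1348] yaw 1.734 tilt -0.9999 q7 1.016 gap 0.0505 F [ 0.8  0.1 -0.4] t 9.28
  turn about tool z -0.4 then shift [ 0.0483 -0.1942  0.0148]
  turn about tool z 2.741 then shift [-0.0483  0.1942  0.0148]
  shift now [-0.0312 -0.1975  0.0169]
```

Call:
{"fn": "move_arm", "kwargs": {"targets": [[1, 0, 0, 0, -0.1], [1, 0, 0, 0, -0.1], [1, 0, 0, 0, -0.1], [1, 0, 0, 0, -0.1], [1, 0.008, -0.032, 0, 0], [1, 0.008, -0.032, 0, 0], [1, 0.008, -0.032, 0.002, 0], [1, 0.008, -0.032, 0.003, 0], [1, 0.008, -0.032, 0.003, 0], [1, 0.008, -0.032, 0.003, 0], [1, 0, 0, 0, 0], [1, 0, 0, 0, 0]]}}

```text
clock: 10.28
tcp_pos: [0.408, 0.1751, 0.1372]
tcp_rot: [1.487, 2.76, 0.003]
ft_force: [1.5, -0.8, 0.4]
finger_gap: 0.0868
```

```bash
python3 -c "
from h import *;from bench import env
go(env.state(),.4085,.1766,.004,2.134)
c=env.camera('top');cv2.imwrite('pics/t3.png',cv2.resize(c['frame'][130:280,90:290,::-1],None,fx=4,fy=4))"
```

```text
pos [0.408  0.1751 0.1372] yaw 2.153 tilt -1.0 q7 1.63 gap 0.0868 F [ 1.5 -0.8  0.4] t 10.28
  turn about tool z 0.019 then shift [0.001  0.0012 0.1332]
  turn about tool z -3.123 then shift [-0.001  -0.0012  0.1332]
  shift now [0.0016 0.0006 0.1332]
```

View pics/t3.png

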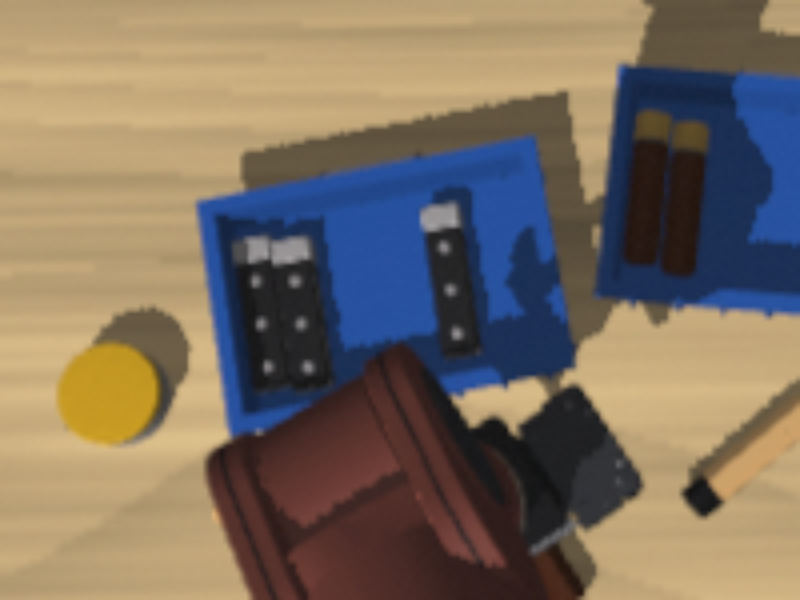

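The black handle lies in line in its bin, with the steel collar (zoomed pixels 440,215) at the far end, like the fixed ones.

Call:
{"fn": "move_arm", "kwargs": {"targets": [[1, 0.001, 0, 0.02, 0.015], [1, 0, 0, 0.025, 0], [1, 0, 0, 0.025, 0], [1, 0, 0, 0.025, 0], [1, 0, 0, 0.02, 0], [1, 0, 0, 0.005, 0], [1, 0, 0, 0, 0]]}}

```text
clock: 10.92
tcp_pos: [0.4165, 0.1834, 0.0162]
tcp_rot: [1.504, 2.75, 0.019]
ft_force: [0.0, -0.2, 0.5]
finger_gap: 0.0871
```

```bash
python3 -c "
from h import *;from bench import env
go(env.state(),.4085,.1766,.004,2.134)
"
```

```text
pos [0.4165 0.1834 0.0162] yaw 2.14 tilt -0.9999 q7 1.347 gap 0.0871 F [ 0.  -0.2  0.5] t 10.92
  turn about tool z 0.006 then shift [-0.0015 -0.0103  0.0122]
  turn about tool z -3.135 then shift [0.0015 0.0103 0.0122]
  shift now [-0.0014 -0.0105  0.012 ]
```

Call:
{"fn": "move_arm", "kwargs": {"targets": [[1, -0.001, -0.01, 0.006, 0], [1, 0, 0, 0.004, 0], [0, 0, 0, 0.001, 0], [0, 0, 0, 0, 0], [0, 0, 0, 0, 0], [0, 0, 0, 0, 0], [0, 0, 0, 0, 0], [0, 0, 0, 0, 0], [0, 0, 0, 0, 0], [0, 0, 0, 0, 0], [0, 0, 0, 0, 0], [0, 0, 0, 0, 0]]}}

```text
clock: 11.92
tcp_pos: [0.4126, 0.1785, 0.0093]
tcp_rot: [1.502, 2.744, 0.027]
ft_force: [0.1, 0.3, 1.1]
finger_gap: 0.0282
```

```bash
python3 -c "
from h import *;from bench import env
go(env.state(),.4085,.1766,.004,2.134)
"
```

```text
pos [0.4126 0.1785 0.0093] yaw 2.14 tilt -0.9998 q7 1.346 gap 0.0282 F [0.1 0.3 1.1] t 11.92
  turn about tool z 0.006 then shift [ 0.0006 -0.0045  0.0053]
  turn about tool z -3.136 then shift [-0.0006  0.0045  0.0053]
  shift now [ 0.0006 -0.0046  0.0052]
```

Call:
{"fn": "move_arm", "kwargs": {"targets": [[0, 0, 0, 0, 0], [0, 0, 0, 0, 0], [0, 0, 0, -0.015, 0], [0, 0, 0, -0.03, 0], [0, 0, 0, -0.03, 0], [0, 0, 0, -0.03, 0], [0, 0, 0, -0.025, 0.1], [0, 0, 0, 0, 0.12], [0, 0, 0, 0, 0.12], [0, 0, 0, 0, 0.12], [0, 0, 0, 0, 0.1], [0, 0, 0, 0, 0.1]]}}

```text
clock: 12.92
tcp_pos: [0.408, 0.1777, 0.1443]
tcp_rot: [2.339, 2.09, 0.027]
ft_force: [0.0, -0.3, -0.7]
finger_gap: 0.0258
```

```bash
python3 -c "
from h import *;from bench import env
go(env.state(),.654,-.082,.13,1.478)
"
```

```text
pos [0.408  0.1777 0.1443] yaw 1.458 tilt -0.9998 q7 0.96 gap 0.0258 F [ 0.  -0.3 -0.7] t 12.92
  turn about tool z -0.02 then shift [-0.2358  0.269   0.0143]
  turn about tool z 3.122 then shift [ 0.2358 -0.269   0.0143]
  shift now [-0.2305  0.2734  0.0162]
```

Call:
{"fn": "move_arm", "kwargs": {"targets": [[0, -0.02, 0.0245, 0, -0.02], [0, -0.0215, 0.0245, 0, 0], [0, -0.0215, 0.0245, 0, 0], [0, -0.0215, 0.0245, 0, 0], [0, -0.0215, 0.0245, 0, 0], [0, -0.0215, 0.0245, 0, 0], [0, -0.0215, 0.0245, 0, 0], [0, -0.0215, 0.0245, 0, 0], [0, -0.0215, 0.0245, 0, 0], [0, -0.0215, 0.0245, 0, 0], [0, -0.0215, 0.0245, 0, 0], [0, 0, 0, 0, 0]]}}

```text
clock: 13.92
tcp_pos: [0.6613, -0.0963, 0.1424]
tcp_rot: [2.321, 2.106, 0.015]
ft_force: [-1.1, -1.6, -1.3]
finger_gap: 0.0254
```

```bash
python3 -c "
from h import *;from bench import env
go(env.state(),.654,-.082,.0133,1.478)
"
```

```text
pos [ 0.6613 -0.0963  0.1424] yaw 1.474 tilt -0.9999 q7 1.277 gap 0.0254 F [-1.1 -1.6 -1.3] t 13.92
  turn about tool z -0.004 then shift [ 0.0136 -0.0086  0.1291]
  turn about tool z 3.137 then shift [-0.0136  0.0086  0.1291]
  shift now [ 0.0133 -0.0102  0.129 ]
```

Call:
{"fn": "move_arm", "kwargs": {"targets": [[0, 0.0133, -0.01, 0.005, 0], [0, 0, 0, 0.02, 0], [0, 0, 0, 0.02, 0], [0, 0, 0, 0.02, 0], [0, 0, 0, 0.02, 0], [0, 0, 0, 0.02, 0], [0, 0, 0, 0.01, 0], [0, 0, 0, 0, 0]]}}

```text
clock: 14.58
tcp_pos: [0.6543, -0.0847, 0.0192]
tcp_rot: [2.33, 2.101, 0.015]
ft_force: [0.1, 0.4, -1.1]
finger_gap: 0.0255
```

```bash
python3 -c "
from h import *;from bench import env
go(env.state(),.654,-.082,.0133,1.478)
"
```

```text
pos [ 0.6543 -0.0847  0.0192] yaw 1.467 tilt -0.9999 q7 1.192 gap 0.0255 F [ 0.1  0.4 -1.1] t 14.58
  turn about tool z -0.011 then shift [ 0.0027 -0.0006  0.0059]
  turn about tool z 3.131 then shift [-0.0027  0.0006  0.0059]
  shift now [ 0.0026 -0.0006  0.0059]
```

Call:
{"fn": "move_arm", "kwargs": {"targets": [[0, 0.002, 0, 0.004, 0], [0, 0, 0, 0.002, 0], [0, 0, 0, 0.0, 0], [0.5, 0, 0, 0, 0], [0.5, 0, 0, 0, 0], [0.5, 0, 0, 0, 0], [0.5, 0, 0, 0, 0], [0.5, 0, 0, 0, 0], [0.5, 0, 0, -0.01, 0], [0.5, 0, 0, -0.025, 0], [0.5, 0, 0, -0.03, 0], [0.5, 0, 0, -0.03, 0]]}}

```text
clock: 15.58
tcp_pos: [0.6519, -0.0826, 0.111]
tcp_rot: [-2.332, -2.104, -0.01]
ft_force: [0.5, -1.7, 0.6]
finger_gap: 0.0432
```

```bash
python3 -c "
from h import *;from bench import env
go(env.state(),.4127,-.185,.12,-.014)
"
```

```text
pos [ 0.6519 -0.0826  0.111 ] yaw 1.468 tilt -1.0 q7 1.241 gap 0.0432 F [ 0.5 -1.7  0.6] t 15.58
  turn about tool z 1.482 then shift [-0.2378  0.1058 -0.009 ]
  turn about tool z -1.66 then shift [ 0.2378 -0.1058 -0.009 ]
  shift now [-0.1264 -0.2274 -0.0106]
```

Call:
{"fn": "move_arm", "kwargs": {"targets": [[1, 0, 0, -0.01, 0.12], [1, 0, 0, -0.005, 0.123], [1, 0, 0, 0, 0.123], [1, 0, 0, 0, 0.123], [1, 0, 0, 0, 0.123], [1, 0, 0, 0, 0.123], [1, 0, 0, 0, 0.123], [1, 0, 0, 0, 0.123], [1, 0, 0, 0, 0.123], [1, 0, 0, 0, 0.123], [1, 0, 0, 0, 0.123], [1, 0, 0, 0, 0.123]]}}

```text
clock: 16.58
tcp_pos: [0.6572, -0.0802, 0.1488]
tcp_rot: [-3.136, 0.045, -0.04]
ft_force: [0.0, 0.2, -0.6]
finger_gap: 0.0871
```

```bash
python3 -c "
from h import *;from bench import env
go(env.state(),.4127,-.185,.12,-.014)
"
```

```text
pos [ 0.6572 -0.0802  0.1488] yaw -0.028 tilt -0.9997 q7 -0.139 gap 0.0871 F [ 0.   0.2 -0.6] t 16.58
  turn about tool z -0.014 then shift [-0.243   0.1082  0.0288]
  turn about tool z 3.127 then shift [ 0.243  -0.1082  0.0288]
  shift now [-0.242   0.1118  0.0222]
```

Call:
{"fn": "move_arm", "kwargs": {"targets": [[1, -0.029, 0.013, 0.003, -0.01], [1, -0.03, 0.0135, 0.003, 0], [1, -0.03, 0.0135, 0.003, 0], [1, -0.03, 0.0135, 0.003, 0], [1, -0.03, 0.0135, 0.003, 0], [1, -0.03, 0.0135, 0.003, 0], [1, -0.03, 0.0135, 0.003, 0], [1, -0.02, 0.01, 0.003, 0], [1, 0, 0, 0, 0]]}}

```text
clock: 17.33
tcp_pos: [0.4184, -0.1762, 0.1217]
tcp_rot: [-3.135, 0.036, -0.051]
ft_force: [-0.5, -0.1, 0.3]
finger_gap: 0.087
```

```bash
python3 -c "
from h import *;from bench import env
go(env.state(),.4127,-.185,.005,-.014)
"
```

```text
pos [ 0.4184 -0.1762  0.1217] yaw -0.023 tilt -0.9994 q7 0.293 gap 0.087 F [-0.5 -0.1  0.3] t 17.33
  turn about tool z -0.009 then shift [-0.0056  0.0089  0.1167]
  turn about tool z 3.133 then shift [ 0.0056 -0.0089  0.1167]
  shift now [-0.0093  0.0097  0.1164]
```

Call:
{"fn": "move_arm", "kwargs": {"targets": [[1, -0.009, 0.01, 0.01, 0], [1, 0, 0, 0.02, 0], [1, 0, 0, 0.02, 0], [1, 0, 0, 0.02, 0], [1, 0, 0, 0.02, 0], [1, 0, 0, 0.01, 0], [1, 0, 0, 0, 0]]}}

```text
clock: 17.92
tcp_pos: [0.4172, -0.1871, 0.0252]
tcp_rot: [3.139, -0.036, 0.069]
ft_force: [-0.5, -0.0, 0.2]
finger_gap: 0.087
```

```bash
python3 -c "
from h import *;from bench import env
go(env.state(),.4127,-.185,.005,-.014)
c=env.camera('top');cv2.imwrite('pics/t4.png',cv2.resize(c['frame'][130:280,230:430,::-1],None,fx=4,fy=4))"
```

```text
pos [ 0.4172 -0.1871  0.0252] yaw -0.023 tilt -0.999 q7 0.231 gap 0.087 F [-0.5 -0.   0.2] t 17.92
  turn about tool z -0.009 then shift [-0.0046 -0.0021  0.0202]
  turn about tool z 3.133 then shift [0.0046 0.0021 0.0202]
  shift now [-0.0055 -0.002   0.02  ]
```

View pics/t4.png

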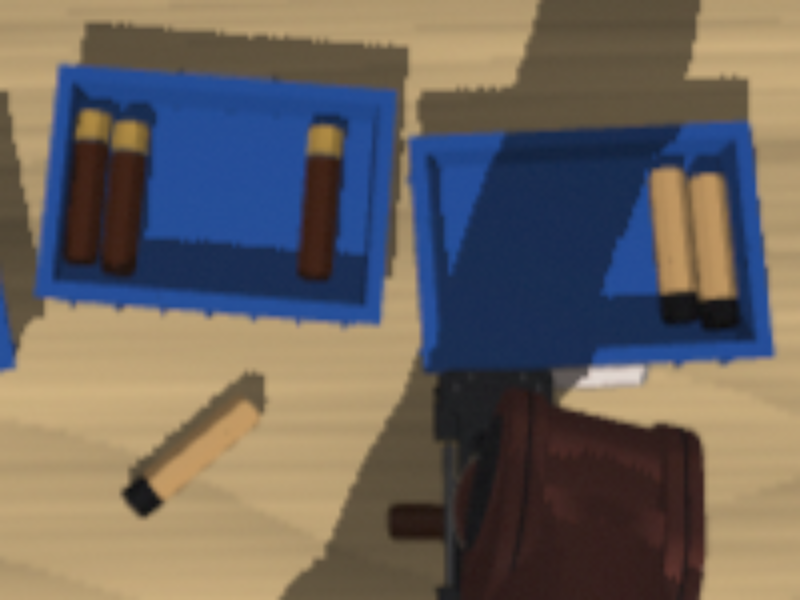

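The first dark handle lies straight in its bin (zoomed pixels 320,200), collar at the far end. The jaws straddle the second one.

Call:
{"fn": "move_arm", "kwargs": {"targets": [[1, -0.005, -0.002, 0.01, 0], [1, 0, 0, 0.006, 0], [0, 0, 0, 0.002, 0], [0, 0, 0, 0, 0], [0, 0, 0, 0, 0], [0, 0, 0, 0, 0], [0, 0, 0, 0, 0], [0, 0, 0, 0, 0], [0, 0, 0, 0, 0], [0, 0, 0, 0, 0], [0, 0, 0, 0, 0], [0, 0, 0, 0, 0]]}}

```text
clock: 18.97
tcp_pos: [0.4167, -0.1862, 0.0112]
tcp_rot: [3.135, -0.035, 0.08]
ft_force: [-0.8, -0.1, -0.7]
finger_gap: 0.0284
```

Call:
{"fn": "move_arm", "kwargs": {"targets": [[0, 0, 0, 0, 0], [0, 0, 0, 0, 0]]}}

```text
clock: 19.13
tcp_pos: [0.4167, -0.1862, 0.0112]
tcp_rot: [3.135, -0.035, 0.08]
ft_force: [-0.1, 0.9, 0.2]
finger_gap: 0.0254
```

```bash
python3 -c "
from h import *;from bench import env
go(env.state(),.4127,-.185,.005,-.014)
"
```

```text
pos [ 0.4167 -0.1862  0.0112] yaw -0.022 tilt -0.9987 q7 0.214 gap 0.0254 F [-0.1  0.9  0.2] t 19.13
  turn about tool z -0.008 then shift [-0.004  -0.0011  0.0062]
  turn about tool z 3.133 then shift [0.004  0.0011 0.0062]
  shift now [-0.0043 -0.0011  0.006 ]
```

Gripped (25.4 mm). Lift, then turn.

Call:
{"fn": "move_arm", "kwargs": {"targets": [[0, 0, 0, -0.015, 0], [0, 0, 0, -0.03, 0], [0, 0, 0, -0.03, 0], [0, 0, 0, -0.03, 0], [0, 0, 0, -0.025, -0.12], [0, 0, 0, 0, -0.12], [0, 0, 0, 0, -0.12], [0, 0, 0, 0, -0.12], [0, 0, 0, 0, -0.12], [0, 0, 0, 0, -0.12], [0, 0, 0, 0, -0.12], [0, 0, 0, 0, -0.12]]}}

```text
clock: 20.13
tcp_pos: [0.4085, -0.1842, 0.1472]
tcp_rot: [2.753, 1.455, 0.065]
ft_force: [0.0, 0.9, -0.3]
finger_gap: 0.0255
```

```bash
python3 -c "
from h import *;from bench import env
go(env.state(),.6555,-.018,.13,1.478)
"
```

```text
pos [ 0.4085 -0.1842  0.1472] yaw 0.973 tilt -0.9988 q7 1.338 gap 0.0255 F [ 0.   0.9 -0.3] t 20.13
  turn about tool z -0.505 then shift [0.1883 0.2306 0.0172]
  turn about tool z 2.637 then shift [-0.1883 -0.2306  0.0172]
  shift now [0.2758 0.1096 0.0287]
```

Call:
{"fn": "move_arm", "kwargs": {"targets": [[0, 0, 0, 0, -0.12], [0, 0, 0, 0, -0.12], [0, 0, 0, 0, -0.12], [0, 0, 0, 0, -0.12], [0, 0.022, 0.027, 0, -0.02], [0, 0.024, 0.029, 0, 0], [0, 0.024, 0.029, 0, 0], [0, 0.024, 0.029, 0, 0], [0, 0.024, 0.029, 0, 0], [0, 0.024, 0.029, 0, 0], [0, 0.024, 0.029, 0, 0], [0, 0.018, 0.024, 0, 0]]}}

```text
clock: 21.13
tcp_pos: [0.6492, -0.0172, 0.1548]
tcp_rot: [2.281, 2.106, 0.042]
ft_force: [-0.4, 0.2, -0.0]
finger_gap: 0.0257
```

Call:
{"fn": "move_arm", "kwargs": {"targets": [[0, 0, 0, 0, 0]]}}

```text
clock: 21.22
tcp_pos: [0.6525, -0.012, 0.1542]
tcp_rot: [2.278, 2.113, 0.047]
ft_force: [-2.8, -0.1, -1.9]
finger_gap: 0.0253
```

```bash
python3 -c "
from h import *;from bench import env
go(env.state(),.6555,-.018,.016,1.478)
print(R.from_rotvec(env.state()['tcp_rot']).as_matrix()[2])
"
```

```text
pos [ 0.6525 -0.012   0.1542] yaw 1.496 tilt -0.9989 q7 1.254 gap 0.0253 F [-2.8 -0.1 -1.9] t 21.22
  turn about tool z 0.018 then shift [-0.0057  0.0036  0.1382]
  turn about tool z -3.124 then shift [ 0.0057 -0.0036  0.1382]
  shift now [-0.0056 -0.0029  0.1382]
[-0.00118969  0.04609218 -0.99893648]
```

Call:
{"fn": "move_arm", "kwargs": {"targets": [[0, -0.0055, -0.003, 0.015, 0.018], [0, 0, 0, 0.022, 0], [0, 0, 0, 0.022, 0], [0, 0, 0, 0.022, 0], [0, 0, 0, 0.022, 0], [0, 0, 0, 0.02, 0], [0, 0, 0, 0.007, 0], [0, 0, 0, 0, 0]]}}

```text
clock: 21.88
tcp_pos: [0.656, -0.0147, 0.0172]
tcp_rot: [2.295, 2.098, 0.049]
ft_force: [1.1, -0.3, 0.6]
finger_gap: 0.0259
```

```bash
python3 -c "
from h import *;from bench import env
go(env.state(),.6555,-.018,.016,1.478)
print(R.from_rotvec(env.state()['tcp_rot']).as_matrix()[2])
"
```

```text
pos [ 0.656  -0.0147  0.0172] yaw 1.481 tilt -0.999 q7 1.178 gap 0.0259 F [ 1.1 -0.3  0.6] t 21.88
  turn about tool z 0.003 then shift [-0.0033 -0.0002  0.0012]
  turn about tool z -3.138 then shift [0.0033 0.0002 0.0012]
  shift now [-0.0033 -0.0003  0.0011]
[ 0.00224587  0.04452262 -0.99900585]
```

Call:
{"fn": "move_arm", "kwargs": {"targets": [[0, 0, 0, 0.002, 0], [0, 0, 0, 0, 0], [0.5, 0, 0, 0, 0], [0.5, 0, 0, 0, 0], [0.5, 0, 0, 0, 0], [0.5, 0, 0, 0, 0], [0.5, 0, 0, 0, 0], [0.5, 0, 0, -0.01, 0], [0.5, 0, 0, -0.025, 0], [0.5, 0, 0, -0.03, 0], [0.5, 0, 0, -0.03, 0], [0.5, 0, 0, -0.02, 0]]}}

```text
clock: 22.88
tcp_pos: [0.6494, -0.0145, 0.1373]
tcp_rot: [2.296, 2.1, 0.047]
ft_force: [0.2, 0.5, 0.4]
finger_gap: 0.0436
```

```bash
python3 -c "
from h import *;from bench import env
go(env.state(),.4626,.0138,.12,.642)
"
```

```text
pos [ 0.6494 -0.0145  0.1373] yaw 1.482 tilt -0.9991 q7 1.241 gap 0.0436 F [0.2 0.5 0.4] t 22.88
  turn about tool z 0.84 then shift [-0.1327 -0.1345  0.0173]
  turn about tool z -2.302 then shift [0.1327 0.1345 0.0173]
  shift now [ 0.0115 -0.1892  0.0094]
```

Call:
{"fn": "move_arm", "kwargs": {"targets": [[1, 0, 0, 0, 0.12], [1, 0, 0, 0, 0.12], [1, 0, 0, 0, 0.12], [1, 0, 0, 0, 0.12], [1, 0, 0, 0, 0.12], [1, 0, 0, 0, 0.12], [1, 0, 0, 0, 0.12], [1, -0.026, -0.026, 0, 0], [1, -0.027, -0.027, 0, 0], [1, -0.027, -0.027, 0, 0], [1, -0.027, -0.027, 0, 0], [1, -0.02, -0.02, 0, 0]]}}

```text
clock: 23.88
tcp_pos: [0.4751, 0.0203, 0.1434]
tcp_rot: [2.983, 0.925, 0.093]
ft_force: [-0.3, 0.7, 0.7]
finger_gap: 0.0869
```

Call:
{"fn": "move_arm", "kwargs": {"targets": [[1, 0, 0, 0, 0]]}}

```text
clock: 23.97
tcp_pos: [0.4703, 0.0213, 0.1433]
tcp_rot: [2.981, 0.927, 0.089]
ft_force: [0.5, 0.4, -0.6]
finger_gap: 0.0872
```

```bash
python3 -c "
from h import *;from bench import env
go(env.state(),.4626,.0138,.005,.642)
print(R.from_rotvec(env.state()['tcp_rot']).as_matrix()[2])
c=env.camera('top');cv2.imwrite('pics/t5.png',cv2.resize(c['frame'][130:280,180:380,::-1],None,fx=4,fy=4))"
```

```text
pos [0.4703 0.0213 0.1433] yaw 0.604 tilt -0.9982 q7 0.451 gap 0.0872 F [ 0.5  0.4 -0.6] t 23.97
  turn about tool z -0.038 then shift [-0.0106  0.0014  0.1383]
  turn about tool z 3.104 then shift [ 0.0106 -0.0014  0.1383]
  shift now [-0.0173 -0.003   0.1376]
[ 0.0490472   0.0343372  -0.99820606]
```

View pics/t5.png

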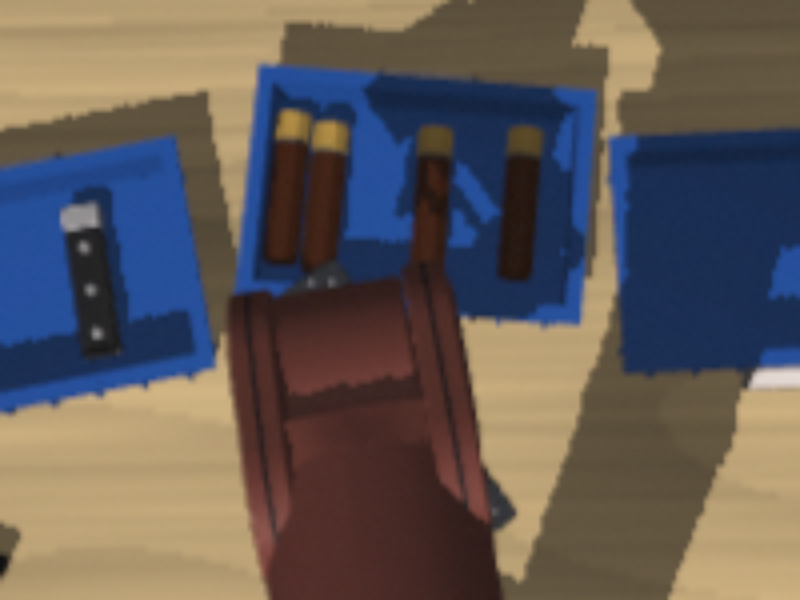

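Call:
{"fn": "move_arm", "kwargs": {"targets": [[1, -0.009, -0.001, 0.02, -0.038], [1, -0.008, -0.002, 0.02, 0], [1, 0, 0, 0.022, 0], [1, 0, 0, 0.022, 0], [1, 0, 0, 0.022, 0], [1, 0, 0, 0.01, 0], [1, 0, 0, 0, 0]]}}

```text
clock: 24.6
tcp_pos: [0.4735, 0.013, 0.0308]
tcp_rot: [2.953, 0.984, 0.115]
ft_force: [-0.1, 0.3, -0.2]
finger_gap: 0.0869
```

```bash
python3 -c "
from h import *;from bench import env
go(env.state(),.4626,.0138,.009,.642)
print(R.from_rotvec(env.state()['tcp_rot']).as_matrix()[2])
"
```

```text
pos [0.4735 0.013  0.0308] yaw 0.645 tilt -0.9969 q7 0.404 gap 0.0869 F [-0.1  0.3 -0.2] t 24.6
  turn about tool z 0.003 then shift [-0.0083 -0.0072  0.0218]
  turn about tool z -3.139 then shift [0.0083 0.0072 0.0218]
  shift now [-0.0096 -0.0082  0.0208]
[ 0.0615442   0.0482719  -0.99693637]
```

```bash
python3 -c "
from h import *;from bench import env
print(np.round(env.state()['qpos'],3))
"
```

```text
[ 0.365  0.164 -0.523  2.132  0.133  0.794  0.404]
```

Call:
{"fn": "move_arm", "kwargs": {"targets": [[1, -0.009, -0.008, 0.008, 0], [1, 0, 0, 0.008, 0], [1, 0, 0, 0.003, 0], [1, 0, 0, 0, 0]]}}

```text
clock: 24.93
tcp_pos: [0.4671, 0.0143, 0.0133]
tcp_rot: [2.953, 0.984, 0.121]
ft_force: [0.5, -0.5, 0.3]
finger_gap: 0.0872
```

```bash
python3 -c "
from h import *;from bench import env
go(env.state(),.4626,.0138,.009,.642)
print(R.from_rotvec(env.state()['tcp_rot']).as_matrix()[2])
c=env.camera('side');cv2.imwrite('pics/s5.png',cv2.resize(c['frame'][170:320,200:400,::-1],None,fx=4,fy=4))"
```

```text
pos [0.4671 0.0143 0.0133] yaw 0.645 tilt -0.9966 q7 0.383 gap 0.0872 F [ 0.5 -0.5  0.3] t 24.93
  turn about tool z 0.003 then shift [-0.0039 -0.0023  0.0043]
  turn about tool z -3.139 then shift [0.0039 0.0023 0.0043]
  shift now [-0.0042 -0.0025  0.0039]
[ 0.06514984  0.05007578 -0.99661824]
```

View pics/s5.png

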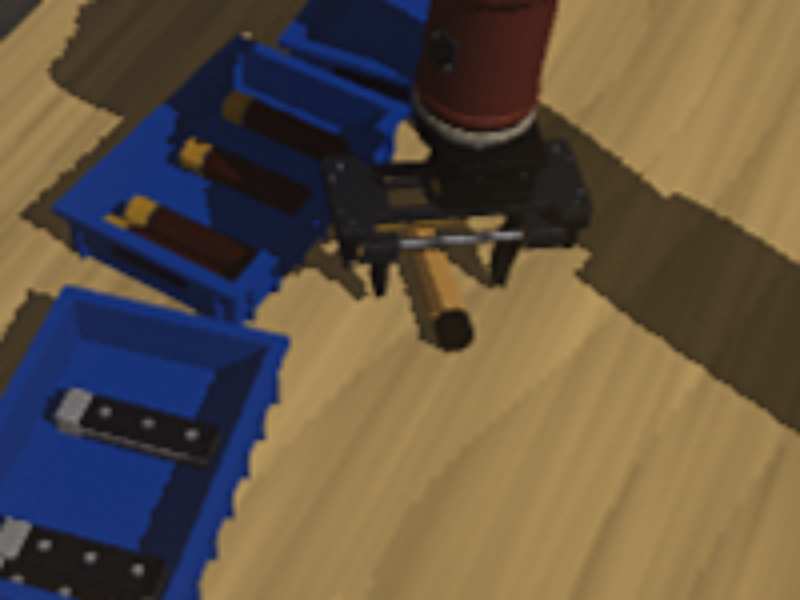

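The side view shows the jaws straddling the pale handle (zoomed pixels 430,270) and both dark handles flat in their bin.

Call:
{"fn": "move_arm", "kwargs": {"targets": [[0, -0.003, -0.003, 0.005, 0], [0, 0, 0, 0, 0], [0, 0, 0, 0, 0], [0, 0, 0, 0, 0], [0, 0, 0, 0, 0], [0, 0, 0, 0, 0], [0, 0, 0, 0, 0], [0, 0, 0, 0, 0], [0, 0, 0, 0, 0], [0, 0, 0, 0, 0], [0, 0, 0, 0, 0], [0, 0, 0, 0, 0]]}}

```text
clock: 25.98
tcp_pos: [0.4666, 0.015, 0.0106]
tcp_rot: [2.951, 0.983, 0.129]
ft_force: [-0.1, 0.3, 0.1]
finger_gap: 0.0258
```

```bash
python3 -c "
from h import *;from bench import env
go(env.state(),.4626,.0138,.009,.642)
print(R.from_rotvec(env.state()['tcp_rot']).as_matrix()[2])"
```

```text
pos [0.4666 0.015  0.0106] yaw 0.645 tilt -0.9961 q7 0.377 gap 0.0258 F [-0.1  0.3  0.1] t 25.98
  turn about tool z 0.003 then shift [-0.0039 -0.0015  0.0016]
  turn about tool z -3.139 then shift [0.0039 0.0015 0.0016]
  shift now [-0.004  -0.0015  0.0013]
[ 0.06951421  0.0535826  -0.99614089]
```

Call:
{"fn": "move_arm", "kwargs": {"targets": [[0, 0, 0, -0.015, 0], [0, 0, 0, -0.03, 0], [0, 0, 0, -0.03, 0], [0, 0, 0, -0.03, 0], [0, 0, 0, -0.02, -0.118], [0, 0, 0, 0, -0.118], [0, 0, 0, 0, -0.118], [0, 0, 0, 0, -0.118], [0, 0, 0, 0, -0.118], [0, 0, 0, 0, -0.118], [0, 0, 0, 0, -0.118], [0, 0, 0, 0, -0.118]]}}

```text
clock: 26.98
tcp_pos: [0.4523, 0.0154, 0.1403]
tcp_rot: [2.115, 2.238, 0.088]
ft_force: [-0.7, -0.2, 0.3]
finger_gap: 0.0256
```

```bash
python3 -c "
from h import *;from bench import env
go(env.state(),.611,-.205,.13,1.59)
print(R.from_rotvec(env.state()['tcp_rot']).as_matrix()[2])"
```

```text
pos [0.4523 0.0154 0.1403] yaw 1.627 tilt -0.9965 q7 1.511 gap 0.0256 F [-0.7 -0.2  0.3] t 26.98
  turn about tool z 0.037 then shift [-0.2234  0.1544  0.0103]
  turn about tool z -3.105 then shift [ 0.2234 -0.1544  0.0103]
  shift now [-0.2289  0.1446  0.0238]
[-0.00558712  0.08355048 -0.99648788]
```

Call:
{"fn": "move_arm", "kwargs": {"targets": [[0, -0.024, 0.015, 0.002, 0.035], [0, -0.025, 0.0165, 0.002, 0], [0, -0.025, 0.0165, 0.002, 0], [0, -0.025, 0.0165, 0.002, 0], [0, -0.025, 0.0165, 0.002, 0], [0, -0.025, 0.0165, 0.002, 0], [0, -0.025, 0.0165, 0.002, 0], [0, -0.025, 0.0165, 0.002, 0], [0, -0.015, 0.01, 0.002, 0], [0, 0, 0, 0, 0]]}}

```text
clock: 27.82
tcp_pos: [0.6051, -0.2028, 0.1316]
tcp_rot: [2.14, 2.216, 0.081]
ft_force: [-0.6, 0.4, -1.0]
finger_gap: 0.0259
```

```bash
python3 -c "
from h import *;from bench import env
go(env.state(),.611,-.205,.016,1.59)
print(R.from_rotvec(env.state()['tcp_rot']).as_matrix()[2])"
```

```text
pos [ 0.6051 -0.2028  0.1316] yaw 1.605 tilt -0.9968 q7 1.783 gap 0.0259 F [-0.6  0.4 -1. ] t 27.82
  turn about tool z 0.015 then shift [-0.0023  0.0059  0.1156]
  turn about tool z -3.126 then shift [ 0.0023 -0.0059  0.1156]
  shift now [-0.0017 -0.0033  0.1157]
[-0.00622001  0.07936954 -0.99682586]
```

Call:
{"fn": "move_arm", "kwargs": {"targets": [[0, -0.002, -0.003, 0.015, 0.015], [0, 0, 0, 0.02, 0], [0, 0, 0, 0.02, 0], [0, 0, 0, 0.02, 0], [0, 0, 0, 0.02, 0], [0, 0, 0, 0.01, 0], [0, 0, 0, 0, 0]]}}

```text
clock: 28.4
tcp_pos: [0.6094, -0.2045, 0.0215]
tcp_rot: [2.162, 2.199, 0.082]
ft_force: [-0.6, 0.1, -0.4]
finger_gap: 0.0262
```

```bash
python3 -c "
from h import *;from bench import env
go(env.state(),.611,-.205,.016,1.59)
print(R.from_rotvec(env.state()['tcp_rot']).as_matrix()[2])"
```

```text
pos [ 0.6094 -0.2045  0.0215] yaw 1.588 tilt -0.997 q7 1.733 gap 0.0262 F [-0.6  0.1 -0.4] t 28.4
  turn about tool z -0.002 then shift [-0.0006  0.0016  0.0055]
  turn about tool z 3.14 then shift [ 0.0006 -0.0016  0.0055]
  shift now [-0.0006  0.0012  0.0056]
[-0.00311034  0.07762206 -0.996978  ]
```

Call:
{"fn": "move_arm", "kwargs": {"targets": [[0, 0, 0, 0.004, 0], [0, 0, 0, 0.002, 0], [0, 0, 0, 0, 0], [0.5, 0, 0, 0, 0], [0.5, 0, 0, 0, 0], [0.5, 0, 0, 0, 0], [0.5, 0, 0, 0, 0], [0.5, 0, 0, 0, 0], [0.5, 0, 0, -0.01, 0], [0.5, 0, 0, -0.025, 0], [0.5, 0, 0, -0.03, 0], [0.5, 0, 0, -0.03, 0]]}}

```text
clock: 29.4
tcp_pos: [0.6002, -0.2027, 0.1131]
tcp_rot: [2.164, 2.204, 0.08]
ft_force: [2.1, -1.0, 0.6]
finger_gap: 0.0436
```

```bash
python3 -c "
from h import *;from bench import env
go(env.state(),.4071,.3545,.14,-.395)
print(R.from_rotvec(env.state()['tcp_rot']).as_matrix()[2])"
```

```text
pos [ 0.6002 -0.2027  0.1131] yaw 1.589 tilt -0.9973 q7 1.768 gap 0.0436 F [ 2.1 -1.   0.6] t 29.4
  turn about tool z 1.984 then shift [-0.3927 -0.44   -0.0269]
  turn about tool z -1.158 then shift [ 0.3927  0.44   -0.0269]
  shift now [ 0.5606 -0.1804 -0.0405]
[-6.30978556e-04  7.28745351e-02 -9.97340917e-01]
```

Call:
{"fn": "move_arm", "kwargs": {"targets": [[1, 0, 0, -0.03, 0], [1, 0.02, -0.007, -0.01, 0], [1, 0.035, -0.0113, 0, 0], [1, 0.035, -0.0113, 0, 0], [1, 0.035, -0.0113, 0, 0], [1, 0.035, -0.0113, 0, 0], [1, 0.035, -0.0113, 0, 0], [1, 0.035, -0.0113, 0, 0], [1, 0.035, -0.0113, 0, 0], [1, 0.035, -0.0113, 0, 0], [1, 0.035, -0.0113, 0, 0], [1, 0.035, -0.0113, 0, 0]]}}

```text
clock: 30.4
tcp_pos: [0.4735, 0.1693, 0.1623]
tcp_rot: [2.161, 2.166, 0.095]
ft_force: [1.3, 0.1, -0.5]
finger_gap: 0.0867
```

```bash
python3 -c "
from h import *;from bench import env
go(env.state(),.4071,.3545,.14,-.395)
print(R.from_rotvec(env.state()['tcp_rot']).as_matrix()[2])"
```

```text
pos [0.4735 0.1693 0.1623] yaw 1.572 tilt -0.9949 q7 1.049 gap 0.0867 F [ 1.3  0.1 -0.5] t 30.4
  turn about tool z 1.967 then shift [-0.1326 -0.1454  0.0223]
  turn about tool z -1.174 then shift [0.1326 0.1454 0.0223]
  shift now [ 0.1856 -0.0678  0.0132]
[-0.01246374  0.10036943 -0.99487217]
```

Call:
{"fn": "move_arm", "kwargs": {"targets": [[1, 0, 0.0415, 0, 0], [1, 0, 0.0415, 0, 0], [1, 0, 0.0415, 0, 0], [1, 0, 0.0415, 0, 0], [1, 0, 0, 0, 0]]}}

```text
clock: 30.82
tcp_pos: [0.6369, 0.1829, 0.1825]
tcp_rot: [2.14, 2.183, 0.096]
ft_force: [-1.3, -2.3, -0.9]
finger_gap: 0.0867
```

```bash
python3 -c "
from h import *;from bench import env
go(env.state(),.4071,.3545,.14,-.395)
print(R.from_rotvec(env.state()['tcp_rot']).as_matrix()[2])"
```

```text
pos [0.6369 0.1829 0.1825] yaw 1.59 tilt -0.9946 q7 1.035 gap 0.0867 F [-1.3 -2.3 -0.9] t 30.82
  turn about tool z 1.985 then shift [-0.2781 -0.07    0.0425]
  turn about tool z -1.157 then shift [0.2781 0.07   0.0425]
  shift now [ 0.1766 -0.2293  0.0162]
[-0.01587051  0.10286709 -0.99456849]
```

Call:
{"fn": "move_arm", "kwargs": {"targets": [[1, 0.01, -0.01, 0, 0], [1, 0.01, -0.01, 0, 0], [1, 0.01, -0.01, 0, 0], [1, 0.01, -0.01, 0, 0], [1, 0.01, -0.01, 0, 0], [1, 0.01, -0.01, 0, 0], [1, 0.01, -0.01, 0, 0], [1, 0.01, -0.01, 0, 0], [1, 0.01, -0.01, 0, 0], [1, 0.01, -0.01, 0, 0], [1, 0.01, -0.01, 0, 0], [1, 0.01, -0.01, 0, 0]]}}

```text
clock: 31.82
tcp_pos: [0.4968, 0.3122, 0.1711]
tcp_rot: [2.13, 2.185, 0.099]
ft_force: [-0.1, -0.7, 0.2]
finger_gap: 0.0868
```

```bash
python3 -c "
from h import *;from bench import env
go(env.state(),.4071,.3545,.14,-.395)
print(R.from_rotvec(env.state()['tcp_rot']).as_matrix()[2])"
```

```text
pos [0.4968 0.3122 0.1711] yaw 1.595 tilt -0.994 q7 0.737 gap 0.0868 F [-0.1 -0.7  0.2] t 31.82
  turn about tool z 1.99 then shift [-0.0991 -0.0045  0.0311]
  turn about tool z -1.151 then shift [0.0991 0.0045 0.0311]
  shift now [ 0.0451 -0.0914  0.0205]
[-0.0185065   0.1082395  -0.99395257]
```

Call:
{"fn": "move_arm", "kwargs": {"targets": [[1, 0, 0, -0.041, 0], [1, 0, 0, -0.041, 0], [1, 0, 0, -0.041, 0], [1, 0, 0, -0.041, 0]]}}

```text
clock: 32.15
tcp_pos: [0.4652, 0.3179, 0.3298]
tcp_rot: [2.119, 2.2, 0.074]
ft_force: [2.4, 1.1, -0.0]
finger_gap: 0.0873
```

```bash
python3 -c "
from h import *;from bench import env
print(R.from_rotvec(env.state()['tcp_rot']).as_matrix()[2],env.state()['qpos'])"
```

```text
[-0.02826097  0.09457344 -0.99511667] [-0.079803    0.128124   -0.71795993  1.53102285  0.17055887  1.46523083
  0.80292337]
```

Call:
{"fn": "move_arm", "kwargs": {"targets": [[1, 0, 0, 0.01, 0], [1, 0, 0, 0.01, 0], [1, 0, 0, 0.01, 0], [1, 0, 0, 0.01, 0], [1, 0, 0, 0.01, 0], [1, 0, 0, 0.01, 0], [1, 0, 0, 0.01, 0], [1, 0, 0, 0.01, 0], [1, 0, 0, 0.01, 0], [1, 0, 0, 0.01, 0], [1, 0, 0, 0.01, 0], [1, 0, 0, 0.01, 0]]}}

```text
clock: 33.15
tcp_pos: [0.4731, 0.32, 0.2075]
tcp_rot: [2.108, 2.202, 0.089]
ft_force: [0.7, 0.3, 0.1]
finger_gap: 0.087
```

```bash
python3 -c "
from h import *;from bench import env
go(env.state(),.4071,.3545,.14,-.395)
print(R.from_rotvec(env.state()['tcp_rot']).as_matrix()[2])"
```

```text
pos [0.4731 0.32   0.2075] yaw 1.613 tilt -0.9941 q7 0.748 gap 0.087 F [0.7 0.3 0.1] t 33.15
  turn about tool z 2.008 then shift [-0.0742 -0.0064  0.0675]
  turn about tool z -1.134 then shift [0.0742 0.0064 0.0675]
  shift now [ 0.039  -0.0712  0.0593]
[-0.02605039  0.10557582 -0.99406998]
```

Call:
{"fn": "move_arm", "kwargs": {"targets": [[1, 0, 0, 0, -0.113], [1, 0, 0, 0, -0.113], [1, 0, 0, 0, -0.113], [1, 0, 0, 0, -0.113], [1, 0, 0, 0, -0.113], [1, 0, 0, 0, -0.113], [1, 0, 0, 0, -0.113], [1, 0, 0, 0, -0.113], [1, 0, 0, 0, -0.113], [1, 0, 0, 0, -0.113], [1, 0, 0, 0, 0]]}}

```text
clock: 34.07
tcp_pos: [0.4734, 0.3187, 0.1972]
tcp_rot: [0.519, 2.993, -0.008]
ft_force: [-0.5, -0.1, 0.0]
finger_gap: 0.0868
```

```bash
python3 -c "
from h import *;from bench import env
go(env.state(),.4071,.3545,.14,-.395)
print(R.from_rotvec(env.state()['tcp_rot']).as_matrix()[2])"
```

```text
pos [0.4734 0.3187 0.1972] yaw 2.798 tilt -0.9946 q7 1.897 gap 0.0868 F [-0.5 -0.1  0. ] t 34.07
  turn about tool z -3.091 then shift [-0.075  -0.0076  0.0572]
  turn about tool z 0.051 then shift [0.075  0.0076 0.0572]
  shift now [0.08   0.0108 0.0494]
[-0.10298256  0.01253273 -0.9946042 ]
```

Call:
{"fn": "move_arm", "kwargs": {"targets": [[1, 0.008, 0.001, 0.005, 0.05], [1, 0.01, 0.0015, 0.006, 0], [1, 0.01, 0.0015, 0.006, 0], [1, 0.01, 0.0015, 0.006, 0], [1, 0.01, 0.0015, 0.006, 0], [1, 0.01, 0.0015, 0.006, 0], [1, 0.01, 0.0015, 0.006, 0], [1, 0.01, 0.0015, 0.006, 0], [1, 0, 0, 0, 0]]}}

```text
clock: 34.82
tcp_pos: [0.4066, 0.361, 0.136]
tcp_rot: [0.628, 2.973, -0.001]
ft_force: [-0.3, 0.1, 0.4]
finger_gap: 0.087
```

```bash
python3 -c "
from h import *;from bench import env
go(env.state(),.4071,.3545,.014,-.395)
print(R.from_rotvec(env.state()['tcp_rot']).as_matrix()[2])"
```

```text
pos [0.4066 0.361  0.136 ] yaw 2.724 tilt -0.9947 q7 1.641 gap 0.087 F [-0.3  0.1  0.4] t 34.82
  turn about tool z 3.119 then shift [0.003  0.0058 0.122 ]
  turn about tool z -0.023 then shift [-0.003  -0.0058  0.122 ]
  shift now [ 0.0092 -0.0083  0.1216]
[-0.10081173  0.02078992 -0.99468828]
```

Call:
{"fn": "move_arm", "kwargs": {"targets": [[1, 0.005, -0.004, 0.015, -0.02], [1, 0.004, -0.004, 0.015, 0], [1, 0, 0, 0.015, 0], [1, 0, 0, 0.015, 0], [1, 0, 0, 0.015, 0], [1, 0, 0, 0.015, 0], [1, 0, 0, 0.01, 0], [1, 0, 0, 0, 0]]}}

```text
clock: 35.48
tcp_pos: [0.4066, 0.3558, 0.0319]
tcp_rot: [0.609, 2.974, 0.002]
ft_force: [-0.5, 0.3, -0.4]
finger_gap: 0.0869
```

```bash
python3 -c "
from h import *;from bench import env
go(env.state(),.4071,.3545,.012,-.395)
print(R.from_rotvec(env.state()['tcp_rot']).as_matrix()[2])
c=env.camera('side');cv2.imwrite('pics/s6.png',cv2.resize(c['frame'][230:380,170:370,::-1],None,fx=4,fy=4))"
```

```text
pos [0.4066 0.3558 0.0319] yaw 2.736 tilt -0.9944 q7 1.527 gap 0.0869 F [-0.5  0.3 -0.4] t 35.48
  turn about tool z 3.131 then shift [0.001  0.001  0.0199]
  turn about tool z -0.01 then shift [-0.001  -0.001   0.0199]
  shift now [ 0.0011 -0.0015  0.0199]
[-0.10359943  0.02269753 -0.99436009]
```

View pics/s6.png

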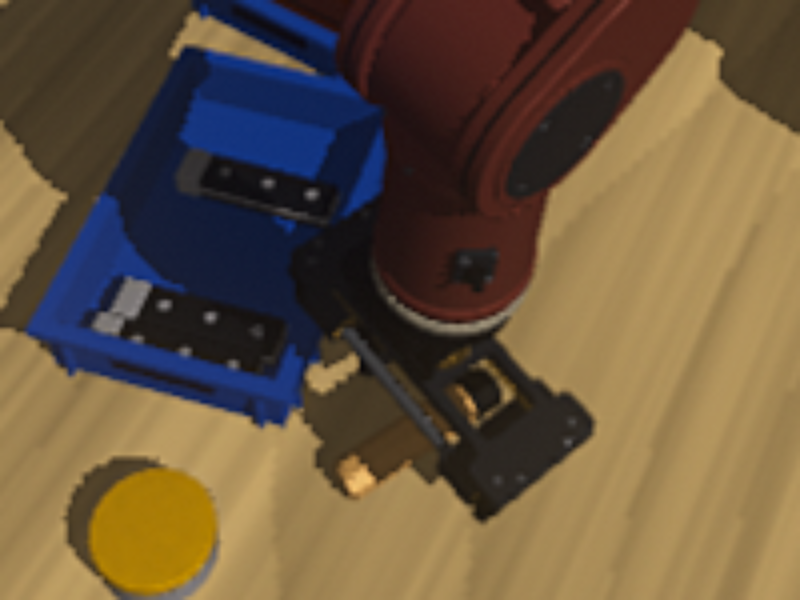

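Call:
{"fn": "move_arm", "kwargs": {"targets": [[1, 0.001, -0.001, 0.01, 0], [1, 0, 0, 0.006, 0], [1, 0, 0, 0.002, 0], [0, 0, 0, 0, 0], [0, 0, 0, 0, 0], [0, 0, 0, 0, 0], [0, 0, 0, 0, 0], [0, 0, 0, 0, 0], [0, 0, 0, 0, 0], [0, 0, 0, 0, 0], [0, 0, 0, 0, 0], [0, 0, 0, 0, 0]]}}

```text
clock: 36.53
tcp_pos: [0.4094, 0.3573, 0.0171]
tcp_rot: [0.61, 2.969, 0.01]
ft_force: [-0.5, 0.3, 0.2]
finger_gap: 0.0347
```

Call:
{"fn": "move_arm", "kwargs": {"targets": [[0, 0, 0, 0, 0], [0, 0, 0, 0, 0], [0, 0, 0, 0, 0]]}}

```text
clock: 36.78
tcp_pos: [0.4097, 0.3572, 0.0176]
tcp_rot: [0.61, 2.968, 0.01]
ft_force: [-0.4, 0.2, 1.2]
finger_gap: 0.0238
```

```bash
python3 -c "
from h import *;from bench import env
go(env.state(),.4071,.3545,.012,-.395)
print(R.from_rotvec(env.state()['tcp_rot']).as_matrix()[2])"
```

```text
pos [0.4097 0.3572 0.0176] yaw 2.734 tilt -0.9938 q7 1.502 gap 0.0238 F [-0.4  0.2  1.2] t 36.78
  turn about tool z 3.129 then shift [-0.0014  0.0035  0.0056]
  turn about tool z -0.012 then shift [ 0.0014 -0.0035  0.0056]
  shift now [ 0.0019 -0.0037  0.0053]
[-0.10769842  0.02860437 -0.99377203]
```

Call:
{"fn": "move_arm", "kwargs": {"targets": [[0.5, 0, 0, 0, 0], [0.5, 0, 0, 0, 0], [0.5, 0, 0, 0, 0], [0.5, 0, 0, 0, 0], [0.5, 0.001, -0.003, 0.006, 0], [0.5, 0, 0, 0.003, 0], [0.5, 0, 0, 0, 0]]}}

```text
clock: 37.37
tcp_pos: [0.4083, 0.3544, 0.0072]
tcp_rot: [0.61, 2.968, 0.01]
ft_force: [-0.1, 0.5, -0.3]
finger_gap: 0.0432
```

```bash
python3 -c "
from h import *;from bench import env
go(env.state(),.4071,.3545,.012,-.395)
print(R.from_rotvec(env.state()['tcp_rot']).as_matrix()[2])"
```

```text
pos [0.4083 0.3544 0.0072] yaw 2.735 tilt -0.9938 q7 1.49 gap 0.0432 F [-0.1  0.5 -0.3] t 37.37
  turn about tool z 3.13 then shift [-0.0011  0.0004 -0.0048]
  turn about tool z -0.012 then shift [ 0.0011 -0.0004 -0.0048]
  shift now [ 0.0006 -0.0003 -0.0049]
[-0.10732209  0.02873136 -0.99380908]
```

Call:
{"fn": "move_arm", "kwargs": {"targets": [[0, 0, 0, 0, 0], [0, 0, 0, 0, 0], [0, 0, 0, 0, 0], [0, 0, 0, 0, 0], [0, 0, 0, 0, 0], [0, 0, 0, 0, 0], [0, 0, 0, 0, 0]]}}

```text
clock: 37.95
tcp_pos: [0.408, 0.3542, 0.0066]
tcp_rot: [0.61, 2.969, 0.009]
ft_force: [0.1, -0.2, -1.9]
finger_gap: 0.0259
```

Call:
{"fn": "move_arm", "kwargs": {"targets": [[0, 0, 0, -0.01, 0], [0, 0, 0, -0.015, 0], [0, 0, 0, -0.02, 0], [0, 0, 0, -0.02, 0], [0, 0, 0, -0.02, 0], [0, 0, 0, -0.02, 0], [0, 0, 0, -0.02, 0], [0, 0, 0, 0, 0]]}}

```text
clock: 38.62
tcp_pos: [0.3908, 0.3568, 0.1394]
tcp_rot: [0.605, 2.973, 0.007]
ft_force: [0.6, 0.6, -1.2]
finger_gap: 0.0261
```

```bash
python3 -c "
from h import *;from bench import env
go(env.state(),.61,-.265,.14,1.59)
print(R.from_rotvec(env.state()['tcp_rot']).as_matrix()[2])
c=env.camera('side');cv2.imwrite('pics/s7.png',cv2.resize(c['frame'][180:350,170:370,::-1],None,fx=4,fy=3.5))"
```

```text
pos [0.3908 0.3568 0.1394] yaw 2.738 tilt -0.9943 q7 1.661 gap 0.0261 F [ 0.6  0.6 -1.2] t 38.62
  turn about tool z 1.148 then shift [-6.259e-01  2.072e-01 -6.000e-04]
  turn about tool z -1.993 then shift [ 6.259e-01 -2.072e-01 -6.000e-04]
  shift now [-0.4432 -0.487   0.0332]
[-0.10385531  0.0255728  -0.9942636 ]
```

View pics/s7.png

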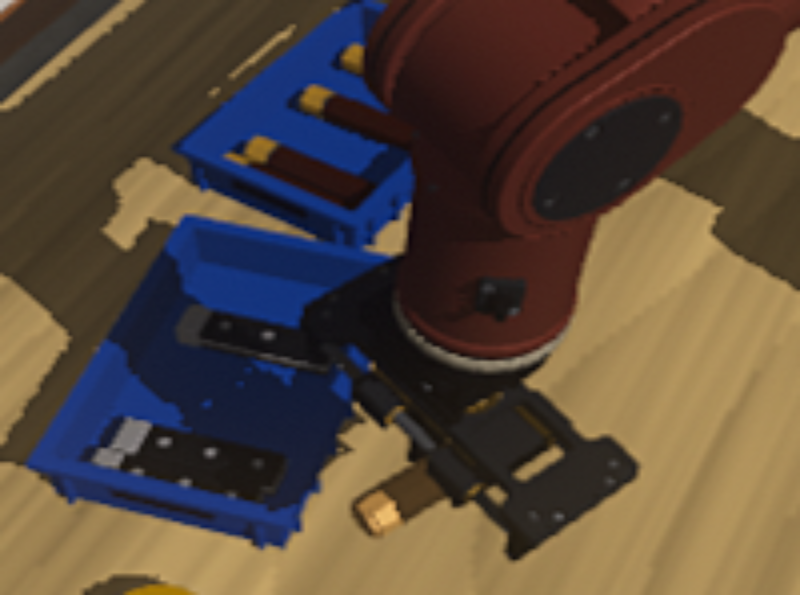

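Call:
{"fn": "move_arm", "kwargs": {"targets": [[0, 0, 0, -0.005, 0.115], [0, 0, 0, 0, 0.115], [0, 0, 0, 0, 0.115], [0, 0, 0, 0, 0.115], [0, 0, 0, 0, 0.115], [0, 0, 0, 0, 0.115], [0, 0, 0, 0, 0.115], [0, 0, 0, 0, 0.115], [0, 0, 0, 0, 0.115], [0, 0, 0, 0, 0.115], [0, 0, 0, 0, 0]]}}

```text
clock: 39.58
tcp_pos: [0.3863, 0.3512, 0.1354]
tcp_rot: [2.199, 2.12, 0.078]
ft_force: [-0.2, -0.4, -0.5]
finger_gap: 0.0262
```

```bash
python3 -c "
from h import *;from bench import env
go(env.state(),.61,-.265,.14,1.59)
print(R.from_rotvec(env.state()['tcp_rot']).as_matrix()[2])"
```

```text
pos [0.3863 0.3512 0.1354] yaw 1.533 tilt -0.995 q7 0.49 gap 0.0262 F [-0.2 -0.4 -0.5] t 39.58
  turn about tool z -0.057 then shift [-0.6204  0.2118 -0.0046]
  turn about tool z 3.085 then shift [ 0.6204 -0.2118 -0.0046]
  shift now [-0.6073  0.2448  0.0332]
[-0.02280424  0.0971763  -0.9950059 ]
```

Call:
{"fn": "move_arm", "kwargs": {"targets": [[0, -0.02, 0.008, 0, -0.05], [0, -0.034, 0.0125, 0.001, 0], [0, -0.034, 0.0125, 0.001, 0], [0, -0.034, 0.0125, 0.001, 0], [0, -0.034, 0.0125, 0.001, 0], [0, -0.034, 0.0125, 0.001, 0], [0, -0.034, 0.0125, 0.001, 0], [0, -0.034, 0.0125, 0.001, 0], [0, -0.034, 0.0125, 0.001, 0], [0, -0.034, 0.0125, 0.001, 0], [0, -0.034, 0.0125, 0.001, 0], [0, -0.034, 0.0125, 0.001, 0]]}}

```text
clock: 40.58
tcp_pos: [0.546, -0.0461, 0.1429]
tcp_rot: [2.067, 2.255, 0.062]
ft_force: [1.3, 0.7, -0.1]
finger_gap: 0.0261
```

```bash
python3 -c "
from h import *;from bench import env
go(env.state(),.61,-.265,.14,1.59)
print(R.from_rotvec(env.state()['tcp_rot']).as_matrix()[2])"
```

```text
pos [ 0.546  -0.0461  0.1429] yaw 1.656 tilt -0.9959 q7 1.574 gap 0.0261 F [ 1.3  0.7 -0.1] t 40.58
  turn about tool z 0.066 then shift [-0.2201  0.0598  0.0029]
  turn about tool z -3.075 then shift [ 0.2201 -0.0598  0.0029]
  shift now [-0.2233  0.0441  0.014 ]
[-0.03287444  0.08474449 -0.99586025]
```

Call:
{"fn": "move_arm", "kwargs": {"targets": [[0, -0.03, 0.007, 0.001, 0.06], [0, -0.03, 0.008, 0.001, 0], [0, -0.03, 0.008, 0.001, 0], [0, -0.03, 0.008, 0.001, 0], [0, -0.03, 0.008, 0.001, 0], [0, -0.025, 0.008, 0.001, 0], [0, -0.015, 0.004, 0, 0], [0, 0, 0, 0, 0], [0, 0, 0, 0, 0]]}}

```text
clock: 41.33
tcp_pos: [0.6036, -0.2546, 0.1384]
tcp_rot: [2.111, 2.225, 0.05]
ft_force: [-0.2, 1.3, -1.0]
finger_gap: 0.0261
```

```bash
python3 -c "
from h import *;from bench import env
go(env.state(),.611,-.265,.02,1.59)
print(R.from_rotvec(env.state()['tcp_rot']).as_matrix()[2])
c=env.camera('top');cv2.imwrite('pics/t7.png',cv2.resize(c['frame'][130:280,280:480,::-1],None,fx=4,fy=4))"
```

```text
pos [ 0.6036 -0.2546  0.1384] yaw 1.622 tilt -0.9967 q7 1.876 gap 0.0261 F [-0.2  1.3 -1. ] t 41.33
  turn about tool z 0.032 then shift [-0.0105  0.0072  0.1184]
  turn about tool z -3.11 then shift [ 0.0105 -0.0072  0.1184]
  shift now [-0.007  -0.002   0.1189]
[-0.03137072  0.07426099 -0.9967453 ]
```

View pics/t7.png

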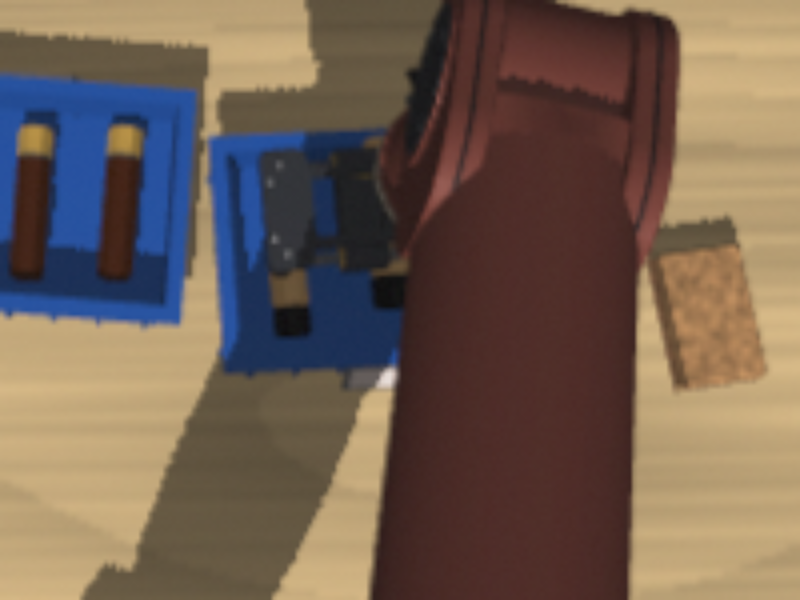

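The carried handle's black collar (390,290) points to the card end, and the first pale handle (292,300) lies in line with its neighbours.

Call:
{"fn": "move_arm", "kwargs": {"targets": [[0, -0.004, -0.001, 0.012, 0.03], [0, -0.003, -0.001, 0.018, 0], [0, 0, 0, 0.018, 0], [0, 0, 0, 0.018, 0], [0, 0, 0, 0.018, 0], [0, 0, 0, 0.018, 0], [0, 0, 0, 0.01, 0], [0, 0, 0, 0, 0]]}}

```text
clock: 42.05
tcp_pos: [0.609, -0.2549, 0.0175]
tcp_rot: [2.138, 2.204, 0.054]
ft_force: [0.0, 0.3, -0.6]
finger_gap: 0.0262
```

```bash
python3 -c "
from h import *;from bench import env
go(env.state(),.611,-.265,.0106,1.59)
print(R.from_rotvec(env.state()['tcp_rot']).as_matrix()[2])"
```

```text
pos [ 0.609  -0.2549  0.0175] yaw 1.6 tilt -0.9969 q7 1.823 gap 0.0262 F [ 0.   0.3 -0.6] t 42.05
  turn about tool z 0.01 then shift [-0.0101  0.0018  0.0069]
  turn about tool z -3.131 then shift [ 0.0101 -0.0018  0.0069]
  shift now [-0.01    0.0011  0.0073]
[-0.02579771  0.07398933 -0.9969253 ]
```

Call:
{"fn": "move_arm", "kwargs": {"targets": [[0, -0.011, 0.001, 0, 0], [0, 0, 0, 0.003, 0], [0, 0, 0, 0.002, 0], [0, 0, 0, 0, 0]]}}

```text
clock: 42.38
tcp_pos: [0.6116, -0.2661, 0.014]
tcp_rot: [2.136, 2.205, 0.055]
ft_force: [-1.0, -0.1, -1.0]
finger_gap: 0.0259
```

```bash
python3 -c "
from h import *;from bench import env
go(env.state(),.611,-.265,.0106,1.59)"
```

```text
pos [ 0.6116 -0.2661  0.014 ] yaw 1.602 tilt -0.9968 q7 1.84 gap 0.0259 F [-1.  -0.1 -1. ] t 42.38
  turn about tool z 0.012 then shift [ 0.0011 -0.0005  0.0034]
  turn about tool z -3.13 then shift [-0.0011  0.0005  0.0034]
  shift now [ 0.0012 -0.0008  0.0034]
```

Call:
{"fn": "move_arm", "kwargs": {"targets": [[0, 0, 0, 0.002, 0], [0, 0, 0, 0.001, 0], [0, 0, 0, 0, 0], [0.45, 0, 0, 0, 0], [0.45, 0, 0, 0, 0], [0.45, 0, 0, 0, 0], [0.45, 0, 0, 0, 0], [0.45, 0, 0, -0.01, 0], [0.45, 0, 0, -0.02, 0], [0.45, 0, 0, -0.03, 0], [0.45, 0, 0, -0.03, 0], [0.45, 0, 0, -0.03, 0]]}}

```text
clock: 43.38
tcp_pos: [0.5994, -0.2616, 0.132]
tcp_rot: [2.141, 2.211, 0.052]
ft_force: [0.6, -0.7, -0.2]
finger_gap: 0.0389
```

Call:
{"fn": "move_arm", "kwargs": {"targets": [[0.45, 0, 0, -0.03, 0], [0.45, 0, 0, -0.03, 0], [0.45, -0.03, 0, 0, 0], [0.45, -0.03, 0, 0, 0], [0.45, -0.03, 0, 0, 0], [0.45, -0.03, 0, 0, 0], [0.45, -0.03, 0, 0, 0], [0.45, -0.03, 0, 0, 0], [0.45, -0.03, 0, 0, 0], [0.45, -0.03, 0, 0, 0], [0.45, -0.03, 0, 0, 0], [0.45, 0, 0, 0, 0]]}}

```text
clock: 44.38
tcp_pos: [0.6091, -0.5375, 0.2276]
tcp_rot: [2.113, 2.206, 0.063]
ft_force: [0.1, -1.6, -0.4]
finger_gap: 0.0394
```

```bash
python3 - <<'E'
from h import *
from bench import env
go(env.state(),.611,-.265,.0106,1.59)
c=env.camera('top');cv2.imwrite('pics/t8.png',cv2.resize(c['frame'][125:285,90:490,::-1],None,fx=2,fy=2,interpolation=cv2.INTER_CUBIC));np.savez('t8.npz',**c)
d=env.camera('side');cv2.imwrite('pics/s8.png',cv2.resize(d['frame'][120:360,160:400,::-1],None,fx=2.5,fy=2.5))
H,S,V=[a.astype(int) for a in cv2.split(cv2.cvtColor(c["frame"],cv2.COLOR_RGB2HSV))]
nb=~((H>100)&(H<130)&(S>90))
k,l,st,ce=cv2.connectedComponentsWithStats(nb.astype(np.uint8),connectivity=4)
for i in range(1,k):
    if 150<st[i,4]<900 and 130<st[i,0]<430 and 140<st[i,1]<235: comp(nb,tuple(np.argwhere(l==i)[0][::-1]),c,.017,"obj")
y=((H>20)&(H<30)&(S>200)); comp(y,(118,229),c,.032,"tin")
E
```

```text
pos [ 0.6091 -0.5375  0.2276] yaw 1.613 tilt -0.9954 q7 2.251 gap 0.0394 F [ 0.1 -1.6 -0.4] t 44.38
  turn about tool z 0.023 then shift [0.2724 0.0072 0.217 ]
  turn about tool z -3.119 then shift [-0.2724 -0.0072  0.217 ]
  shift now [ 0.2793 -0.0052  0.2081]
obj id 2 n 717 ctr [0.6646 0.0778] axis yaw -0.122 L [0.125 0.059] mean [0.6646 0.0773]
obj id 3 n 338 ctr [ 0.655  -0.0172] axis yaw -0.086 L [0.119 0.028] mean [ 0.6554 -0.0173]
obj id 4 n 335 ctr [ 0.6537 -0.0837] axis yaw -0.101 L [0.119 0.028] mean [ 0.6532 -0.084 ]
obj id 5 n 369 ctr [ 0.6162 -0.2681] axis yaw 3.122 L [0.03  0.117] mean [ 0.6162 -0.268 ]
obj id 6 n 758 ctr [ 0.6131 -0.3616] axis yaw -3.117 L [0.061 0.124] mean [ 0.6138 -0.3618]
obj id 7 n 371 ctr [ 0.6086 -0.2069] axis yaw -3.097 L [0.03  0.118] mean [ 0.6096 -0.2066]
obj id 8 n 357 ctr [0.5997 0.239 ] axis yaw -2.996 L [0.031 0.119] mean [0.5999 0.2379]
obj id 9 n 767 ctr [0.5768 0.3632] axis yaw -2.971 L [0.061 0.122] mean [0.5766 0.3627]
tin id 1 n 460 ctr [0.5165 0.4823] axis yaw -2.346 L [0.068 0.069] mean [0.5166 0.4823]
```

View pics/t8.png

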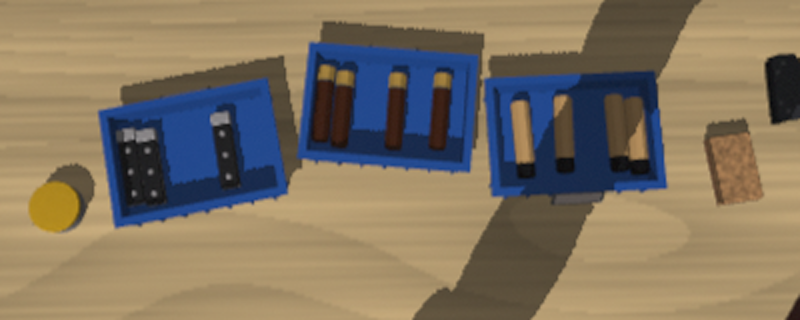

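View pics/s8.png

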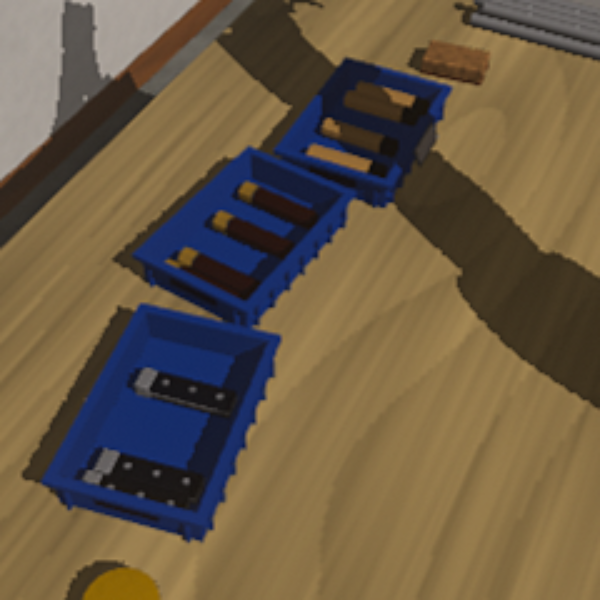

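```bash
python3 -c "
from bench import env
print(env.finish_job())"
```

```text
the job is handed in; nothing more can be done
None
```

All five handles are in their bins, and I handed the job in at about 44.5 s. No verdict is reported, so the figures below are my own measurements from the last pictures.

- **Placement:** each handle lies beside its kind on the free floor with its collar at the card end. By eye, both views show every handle flat. The measured offset from mid-length is about 6 mm or less, and the angle to the fixed handles about 2 degrees or less.
- **Bystanders:** the wax tin measures the same position as at the start, to within 1 mm. The sanding block is at the same pixel position as before. The gripper was raised clear at 0.23 m.
- **Tool tilt:** the tool drifted up to about 6 degrees off vertical during the job. The last two handles were therefore let go tilted, the last by an estimated 3 degrees, which let one end settle by a few millimetres.
- **Regrip:** the first grip on the last pale handle was too high on its bevel (gap 23.8 mm). I opened, lowered and gripped again before lifting.

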